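# Swap the mate collars and the utensils in the alcove drawer

## Task

Pull the drawer of the concrete-look unit out to its stop, take out every copper collar and slide each one down over the upright wooden post of the display stand. When all of them are on the post, lay the copper bombilla and the wooden spoon flat in the emptied drawer, let go of them, and then push the drawer fully home. Leave the black mate, the glass jar and the white dish where they are.

Things in the scene. Friction and masses are not known exactly. Their poses are not given: they have to be found in the camera images.
- unit: low concrete-look drawer unit, fixed, 240 deep (x) x 300 wide (y) x 70 high; origin at the centre of its underside; its drawer front faces its own -x, towards the robot. The mate and the jar stand on its top
- drawer (a joint): how far the drawer is pulled out, in m: 0 fully home, 0.150 at its stop; it slides along the unit's -x and stays where it is left; friction about 1.5 N
- drawer_knob (a point): centre of the drawer's copper knob, 42 mm above the table: a lying cylinder (axis along the unit's x), 24 mm in diameter and 20 mm long, on a 14 mm neck 20 mm long that stands off the wooden drawer front (front's outer face 26 mm behind this point, front 56 mm high, its top 62 mm above the table). Axes as the unit's; moves with the drawer
- drawer_floor (a point): centre of the drawer's inner floor, 15 mm above the table; axes as the unit's; moves with the drawer. The inner floor is 204 mm (x) x 256 mm (y), its side and rear walls 6 mm thick and 35 mm high over the floor, the front 47 mm. With the drawer at its stop the front 146 mm (x from -102 to +44 mm) lie clear of the unit's top
- collar_1: copper collar (plain ring), outer diameter 48, bore 36, height 12, 50 g, all four alike; origin at the centre of its underside, z along its axis. At the start it lies flat in the drawer; two to four collars are present
- collar_2: copper collar (plain ring), outer diameter 48, bore 36, height 12, 50 g, all four alike; origin at the centre of its underside, z along its axis. At the start it lies flat in the drawer; two to four collars are present
- collar_3: copper collar (plain ring), outer diameter 48, bore 36, height 12, 50 g, all four alike; origin at the centre of its underside, z along its axis. At the start it lies flat in the drawer; two to four collars are present
- collar_4: copper collar (plain ring), outer diameter 48, bore 36, height 12, 50 g, all four alike; origin at the centre of its underside, z along its axis. At the start it lies flat in the drawer; two to four collars are present
- stand: display stand, fixed: marble disc 84 in diameter and 10 high with an upright round-topped wooden post of 30 diameter; origin at the centre of its underside; it may stand left or right of the unit
- post_foot (a point): foot of the post, on its axis at the top face of the marble disc (10 mm above the table), z up; the post is straight for 46 mm above this point and ends in a half ball, its top 61 mm above this point; four collars stack 48 mm high
- bombilla: copper-toned metal drinking straw, 175 long, lying along its own x: stem 9 wide and 11 high from x = -105 to +35, flat filter head 22 wide and 12 high from x = +35 to +70; origin under its centre of mass at its underside; 50 g; at the start on the blue mat
- spoon: wooden spoon, 185 long, lying along its own x: handle 12 wide and 10 high from x = -106 to +39, round bowl 42 in diameter and 11 high centred at x = +58; origin near its centre of mass at its underside; 40 g; at the start on the blue mat
- mat: blue mat, fixed, 210 x 150 x 3; origin at the centre of its underside; left or right of the unit, on the other side from the stand
- mate: matte black mate cup, 80 in diameter, 85 high, standing on the unit's top; to be left alone; origin at the centre of its underside
- jar: glass jar with a clamp lid, 84 in diameter, 112 high, standing on the unit's top; to be left alone; origin at the centre of its underside
- dish: white ceramic dish, 100 in diameter, 22 high, on the table; to be left alone; origin at the centre of its underside
Mind the look-alikes: they are no part of the job. Of the things like the spoon, leave any that is purple; of the rest the larger one is meant.

How it is judged:
By the outcome, as a careful person would: the job done as asked, in the order asked, and still so for the second after the job is handed in, with the robot touching nothing.
Of collar_1, collar_2, collar_3, collar_4 only 2 to 4 are there at a start; the rules pass over those that are not, and their reading is None.
At some moment in a run one of bombilla, spoon may be knocked a few centimetres aside while the robot is not near it.
Once in a run the grip may slacken for a moment while it holds something.
It also fails if it takes over 210 s, if anything falls off the work surface, if the arm or the gripper's body presses on something with over 40 N, if the wrist force passes 120 N, or if a joint passes its speed limit or range.

## Robot

A 6-joint arm with a two-finger parallel gripper is mounted at the origin on the work surface. World frame = base frame: x ahead of the robot, y to its left, z up, the work surface at z = 0. Lengths are in m, angles in rad, forces in N, time in s.
With the tool pointing down it reaches from about 0.325 to 0.775 m from the base axis. Payload 9.3 kg.
Tool frame: the origin (TCP) lies on the centre line of the jaws, within the pads' length; the fingertips stand 25 mm ahead of it and the grasp point (between the pads) lies 6 mm ahead of it (robot.tips_ahead is the distance from the TCP to the fingertips, in m); z points along the fingers, y is the line along which they close (so a half turn about z gives the same grasp; the last joint's range is limited). The gripper opens to 85 mm and grips with 20 to 120 N. Pads are 22 mm wide; open, the fingers measure 114 mm over their backs; the gripper's body (76 mm by 85 mm) begins 54 mm behind the grasp point. The pads swing forward as they close: fully open they stand 13 mm farther back than shut.
Start: joints at [-1.341, 0.259, 0.021, 1.334, 0, 1.418], TCP at [0.205, -0.51, 0.256] pointing down, gripper open.
Joint ranges: [-3.04, 3.04], [-0.91, 1.82], [-1.04, 1.36], [-1.92, 1.95], [-1.52, 1.45], [-3.14, 3.14]. Speed limits (rad/s): [2.22, 2.22, 2.79, 3.14, 3.14, 3.14].

## Interface

Orientations are given as a rotation vector (axis times angle).
In Python, from plant import robot, optics, hand_in, finder gives the robot as it stands.
- The arm moves only by the shell command python3 -m handwheel 'ROWS' [FORCE]. ROWS is JSON, a list of rows, each an object with "grip": the opening, from 0 (shut) to 1 (fully open); "delta_pos": the shift along the tool's x, y, z in units of 25 mm (1.0 is 25 mm), a list of three; "yaw": the turn about the tool's z in units of 5 degrees (1.0 is 5 degrees). A call has 1 to 5 rows; each row is the pose to reach, as a shift and turn from the pose commanded when the call began, along the tool's axes at that moment; what a row does not reach only later rows make up. A row lasts 1/12 s, in which the tool goes at most 41.7 mm and 7.16 degrees, less where a joint would pass 70% of its speed; a pose out of reach is approached as far as the arm can. A call with a gripper value outside its range is refused whole. The fingers move at their own pace and stop on an object; FORCE is the grip in N (left out, the last holds). Time passes only in rows, so rows that repeat a pose let the fingers close. It gives the time, the measured TCP pose, the force, the opening and the grip force at its end, in the units of the state.
- robot.get_state(): the state, without advancing time (a new reading comes with each control period).
- optics.snapshot(name): name is "scene" or "top"; returns a dict with "pixels" (480x640x3 uint8, red, green, blue), "vfov" (degrees; the focal length in pixels is half the picture's height over the tangent of half this angle, whatever the lens; pixels are square), "cx", "cy" (the principal point, pixels), "R" (3x3) and "t" (3): a world point X has camera coordinates R X + t. Camera axes: x right, y down, z forward; pixel columns grow to the right and rows downward; lengths in m; the calibration is good to about 2 mm. A picture is of the moment at which its call begins. There is no depth.
- hand_in(): hands the job in; it is judged then, once.
Trained networks look in a picture, given as the dict that the camera call returned (one of the last four; its "shot" number tells which), for a name from the list of things; names that differ only in an ending like _2 or _b are one class to them, and where a whole thing is asked for, a point or a joint stands for the part that bears it (a point fixed in the world has none). Each returns a list of dicts, best first, with "confidence" (0 to 1); they miss things now and then, are a little off and sometimes report something else, mostly with a low value. They report only what shows in the picture. A call takes as long as a camera call. They do not tell look-alikes from the thing itself.
- finder.recognise(picture, thing): "bbox" ([left, top, right, bottom] in pixels, round what is visible of it).
- finder.regions_of(picture, thing): "pixels" (480x640 bool, what is visible of it) and "bbox" ([left, top, right, bottom] in pixels, round what is visible of it).
- finder.pinpoint(picture, thing): "at" ([row, column] in pixels: a listed point, or the origin of a listed thing).
The state is a dict: "time_s": time; "joints": joint angles; "joint_velocities": joint speeds; "effort": joint torques, N m; "position": TCP position; "eef_rot": TCP orientation; "contact_force": force on the tool from outside, world axes, zero at the start; "wrist_torque": the same for the moment, N m; "opening": finger opening in m; "finger_force": force on a finger pad.
Only numpy, scipy, OpenCV 4.12 (cv2) and the standard library are available. Lean on these libraries where they do the work, as an engineer would, in place of code of your own. Each camera call takes 0.05 s, during which the arm holds its last target. There are 200 camera calls.

## Working session

There is one attempt and no reset: what is moved stays moved. The work goes in short steps, Python scripts to look and compute and a shell command to move; the robot and the scene stay as the last step left them, time stands still between calls to the robot, and variables do not carry over. Pictures are saved under pics/ and viewed, at most 14 in all, crops included, and the job is handed in when it is done.

```bash
ls; mkdir -p pics; cat > h.py <<'E'
import numpy as np, cv2
from plant import robot, optics, hand_in, finder
from scipy.spatial.transform import Rotation as Ro
def ray(p,u,v):
    f=240/np.tan(np.radians(p['vfov'])/2)
    d=np.array([(u-p['cx'])/f,(v-p['cy'])/f,1.]); R=np.array(p['R']);t=np.array(p['t'])
    return -R.T@t, R.T@d
def atz(p,u,v,z):
    c,d=ray(p,u,v); return c+d*(z-c[2])/d[2]
def px(p,X):
    f=240/np.tan(np.radians(p['vfov'])/2)
    c=np.array(p['R'])@np.array(X)+np.array(p['t']); return np.array([f*c[0]/c[2]+p['cx'],f*c[1]/c[2]+p['cy']])
def save(p,n,crop=None,s=1):
    im=p['pixels'][:,:,::-1]
    if crop: im=im[crop[1]:crop[3],crop[0]:crop[2]]
    cv2.imwrite('pics/'+n,cv2.resize(im,None,fx=s,fy=s,interpolation=cv2.INTER_CUBIC))
def st():
    s=robot.get_state(); print('t',round(s['time_s'],2),np.round(s['position'],4),'R',np.round(Ro.from_rotvec(s['eef_rot']).as_matrix(),3).tolist(),'F',np.round(s['contact_force'],1),'op',round(s['opening'],4),'ff',s['finger_force'],'j',np.round(s['joints'],2))
E
python3 - <<'E'
from h import *
st()
for n in('scene','top'):
    p=optics.snapshot(n); save(p,n+'0.png'); print(n,p.get('vfov'),p['cx'],p['cy'],[k for k in p],(-np.array(p['R']).T@p['t']).round(3))
    for th,z in(('unit',0),('drawer_knob',.042),('drawer_floor',.015),('collar_1',.015),('post_foot',.01),('stand',0),('bombilla',.003),('spoon',.003),('mat',0),('dish',0),('mate',.07),('jar',.07)):
        for r in finder.pinpoint(p,th)[:6]:
            v,u=r['at']; print(th,round(r['confidence'],2),round(u),round(v),atz(p,u,v,z)[:2].round(4))
E
```

```text
pics
t 0.0 [ 0.2054 -0.5099  0.2557] R [[0.928, 0.374, -0.0], [0.374, -0.928, 0.001], [0.0, -0.001, -1.0]] F [-0.3 -0.  -0.2] op 0.0854 ff 0.0 j [-1.34  0.26  0.02  1.33 -0.    1.42]
scene 49.762991140821455 315.22954418089705 236.99480109411067 ['pixels', 'vfov', 'cx', 'cy', 'R', 't', 'shot'] [1.456 0.134 1.297]
unit 0.88 308 317 [0.7686 0.0246]
drawer_knob 0.75 304 255 [ 0.5879 -0.0056]
post_foot 0.81 410 245 [0.4979 0.3098]
stand 0.6 411 250 [0.5111 0.315 ]
stand 0.46 308 256 [0.5618 0.0018]
bombilla 0.71 226 219 [ 0.4427 -0.2759]
spoon 0.77 196 282 [ 0.6862 -0.3149]
spoon 0.63 207 221 [ 0.4566 -0.3336]
spoon 0.52 182 174 [ 0.2582 -0.4696]
mat 0.81 216 219 [ 0.4425 -0.31  ]
dish 0.64 477 246 [0.4756 0.517 ]
mate 0.62 273 307 [ 0.7831 -0.0657]
mate 0.28 410 244 [0.5375 0.3017]
jar 0.56 333 302 [0.7549 0.0943]
top 56.44981560893736 319.0017781451316 234.93740199003088 ['pixels', 'vfov', 'cx', 'cy', 'R', 't', 'shot'] [0.461 0.037 1.281]
unit 0.69 314 144 [0.7787 0.024 ]
drawer_knob 0.88 322 204 [0.5987 0.0064]
post_foot 0.61 211 246 [0.4927 0.3245]
stand 0.61 213 246 [0.4916 0.3211]
bombilla 0.64 423 259 [ 0.4391 -0.2807]
spoon 0.83 428 169 [ 0.6987 -0.3042]
spoon 0.48 489 317 [ 0.2702 -0.4628]
mat 0.76 435 256 [ 0.4463 -0.3152]
dish 0.61 140 254 [0.4729 0.5273]
mate 0.86 342 140 [ 0.7707 -0.0528]
mate 0.36 212 244 [0.4954 0.306 ]
jar 0.67 284 145 [0.7618 0.1067]
```

View pics/top0.png

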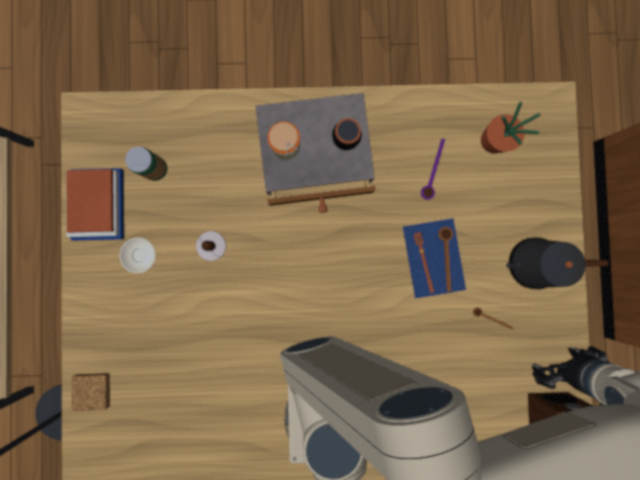

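View pics/scene0.png

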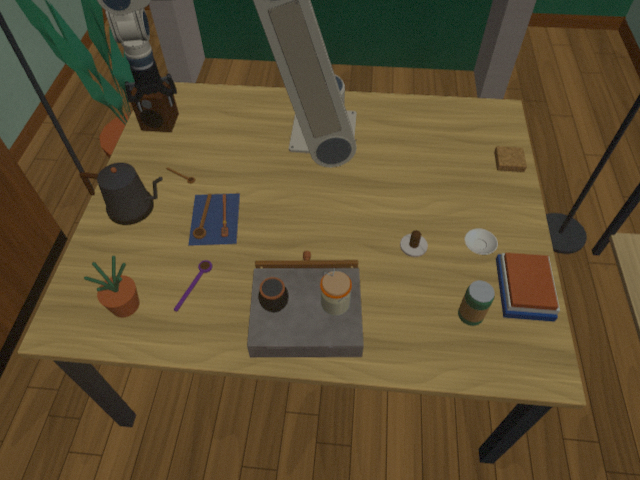

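Top view: spoon-like candidates are the purple one at (435,170), the one on the mat at (446,260) and a small brown one at (490,317). The mat one fits, being non-purple and the larger of the rest. The bombilla is at (424,262), the knob at (322,205), the stand at (211,246), the dish at (137,255), and the unit is turned by about 6°. I'll confirm the spoon in a crop and measure.

```bash
cat >> h.py <<'E'
def pose(p,th,z,k=0):
    """mask principal axis and min-area rect on plane z"""
    out=[]
    for r in finder.regions_of(p,th):
        v,u=np.nonzero(r['pixels'])
        if len(u)<15: continue
        P=np.array([atz(p,a,b,z)[:2] for a,b in zip(u,v)]); rc=cv2.minAreaRect((P*1000).astype(np.float32))
        w,V=np.linalg.eigh(np.cov(P.T)); a=V[:,1]
        print(th,round(r['confidence'],2),r['bbox'],'mean',P.mean(0).round(4),'axis',np.degrees(np.arctan2(a[1],a[0])).round(1),'rect',np.round(rc[0],1),np.round(rc[1],1),round(rc[2],1)); out.append((r,P))
    return out
def plan(x,y,z,yaw):
    """yaw deg of tool x in world"""
    s=robot.get_state(); R=Ro.from_rotvec(s['eef_rot']).as_matrix(); d=R.T@(np.array([x,y,z])-s['position'])/.025
    y0=np.degrees(np.arctan2(R[1,0],R[0,0])); w=(yaw-y0+90)%180-90
    print('delta',d.round(2).tolist(),'yawunits(tool z down => neg world)',round(-w/5,2),'yaw now',round(y0,1))
E
python3 - <<'E'
from h import *
print(robot.tips_ahead)
for n in('top','scene'):
    p=optics.snapshot(n)
    print(n)
    if n=='top': save(p,'crop.png',(390,120,530,340),2.6)
    pose(p,'spoon',.008);pose(p,'bombilla',.008);pose(p,'drawer',.062);pose(p,'drawer_knob',.05);pose(p,'unit',.07);pose(p,'stand',.01);pose(p,'mat',.003)
plan(.598,.0,.15,6)
E
```

```text
0.025
top
spoon 0.92 [438.4, 223.8, 452.5, 286.3] mean [ 0.4553 -0.3481] axis -179.1 rect [ 440.7 -345.9] [ 37.4 176.9] 87.9
spoon 0.77 [419.6, 135.1, 446.0, 199.6] mean [ 0.677  -0.3137] axis 161.6 rect [ 699.7 -313.8] [ 41.7 180.1] 77.9
spoon 0.52 [473.1, 308.2, 513.5, 328.8] mean [ 0.2696 -0.4642] axis 64.0 rect [ 269.3 -472.2] [115.2  22.6] 68.2
bombilla 0.77 [413.8, 233.8, 437.0, 289.5] mean [ 0.4393 -0.2812] axis -167.8 rect [ 433.4 -282.8] [169.6  20.2] 12.1
drawer 0.75 [268.5, 175.8, 376.1, 212.9] mean [0.6286 0.0046] axis 95.7 rect [613.8   4.6] [ 76.6 299. ] 6.3
drawer_knob 0.73 [402.0, 217.6, 462.6, 296.5] mean [ 0.442  -0.2966] axis -169.7 rect [ 443.7 -298.3] [202.9 147.1] 8.1
drawer_knob 0.57 [266.3, 177.4, 377.1, 213.0] mean [0.6299 0.0084] axis 96.2 rect [616.1   6.1] [ 78.6 299.2] 6.2
unit 0.79 [256.2, 91.0, 375.8, 215.5] mean [0.7433 0.0192] axis 174.9 rect [733.6  19.1] [318.8 303.5] 6.0
stand 0.72 [198.3, 229.0, 227.1, 260.9] mean [0.4945 0.3235] axis 89.8 rect [494.4 323.3] [84.8 79.3] 88.6
mat 0.77 [400.5, 220.8, 460.8, 295.7] mean [ 0.4433 -0.3099] axis -172.4 
[... 645 characters left out ...]
3, 269.7] mean [0.6188 0.0054] axis 95.1 rect [603.9   4.6] [ 67.5 294.4] 5.2
unit 0.97 [247.4, 248.9, 363.7, 356.2] mean [0.7886 0.021 ] axis -158.3 rect [753.4  20.1] [332.2 301.5] 5.4
stand 0.63 [400.7, 233.8, 427.5, 257.5] mean [0.492  0.3226] axis 168.1 rect [493.  322.8] [86.4 88.9] 35.9
stand 0.29 [464.3, 228.4, 498.5, 255.8] mean [0.4614 0.5284] axis 165.4 rect [460.3 528.2] [95.9 98. ] 5.2
mat 0.57 [191.1, 193.6, 239.5, 247.9] mean [ 0.4433 -0.3061] axis -168.8 rect [ 439.9 -312.7] [210.2 149.3] 7.9
mat 0.33 [397.9, 228.6, 426.9, 254.2] mean [0.4866 0.3239] axis 168.5 rect [487.9 324.8] [85.3 90.3] 38.5
delta [22.19, -13.07, 4.25] yawunits(tool z down => neg world) 3.19 yaw now 21.9
```

View pics/crop.png

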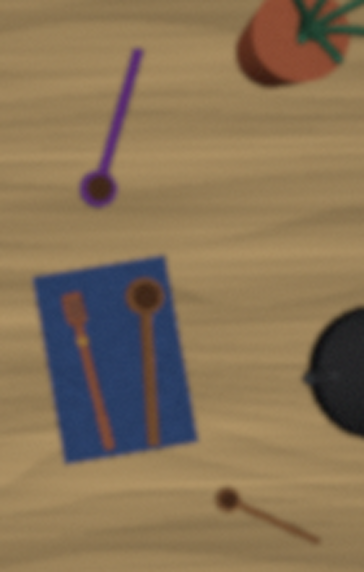

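The crop confirms it: the mat holds the bombilla (left) and the full-size wooden spoon (right), while the purple and the small brown spoons lie off it. Now I'll turn the tool to the unit's yaw.

```bash
python3 -m handwheel '[{"grip":1,"delta_pos":[0,0,0],"yaw":1.4},{"grip":1,"delta_pos":[0,0,0],"yaw":2.8},{"grip":1,"delta_pos":[0,0,0],"yaw":3.18},{"grip":1,"delta_pos":[0,0,0],"yaw":3.18}]'; python3 - <<'E'
from h import *
plan(.590,.001,.15,6)
E
```

```text
time_s: 2.43
position: [0.2055, -0.5102, 0.2563]
eef_rot: [-3.137, -0.163, -0.0]
contact_force: [0.4, -0.0, 0.2]
opening: 0.0854
finger_force: 0.0
delta [17.42, -18.74, 4.25] yawunits(tool z down => neg world) -0.01 yaw now 5.9
```

```bash

python3 -m handwheel '[{"grip":1,"delta_pos":[4.35,-4.68,0],"yaw":0},{"grip":1,"delta_pos":[4.35,-4.68,0],"yaw":0},{"grip":1,"delta_pos":[4.35,-4.68,0],"yaw":0},{"grip":1,"delta_pos":[4.35,-4.68,0],"yaw":0},{"grip":1,"delta_pos":[4.35,-4.68,0],"yaw":0}]' >/dev/null
python3 -m handwheel '[{"grip":1,"delta_pos":[4.35,-4.68,0],"yaw":0},{"grip":1,"delta_pos":[4.35,-4.68,0],"yaw":0},{"grip":1,"delta_pos":[4.35,-4.68,0],"yaw":0},{"grip":1,"delta_pos":[4.35,-4.68,0],"yaw":0},{"grip":1,"delta_pos":[4.35,-4.68,0],"yaw":0}]' >/dev/null
python3 -m handwheel '[{"grip":1,"delta_pos":[4.35,-4.68,0],"yaw":0},{"grip":1,"delta_pos":[4.35,-4.68,0],"yaw":0},{"grip":1,"delta_pos":[4.35,-4.68,0],"yaw":0},{"grip":1,"delta_pos":[4.35,-4.68,0],"yaw":0},{"grip":1,"delta_pos":[4.35,-4.68,0],"yaw":0}]' >/dev/null
python3 -m handwheel '[{"grip":1,"delta_pos":[4.35,-4.68,0],"yaw":0},{"grip":1,"delta_pos":[4.35,-4.68,0],"yaw":0},{"grip":1,"delta_pos":[4.35,-4.68,0],"yaw":0},{"grip":1,"delta_pos":[4.35,-4.68,0],"yaw":0},{"grip":1,"delta_pos":[4.35,-4.68,0],"yaw":0}]'
python3 - <<'E'
from h import *
plan(.589,.001,.05,6)
p=optics.snapshot('scene'); save(p,'k.png',(240,180,380,300),5)
print(px(p,[.589,.001,.042]))
for r in finder.pinpoint(p,'drawer_knob'): v,u=r['at']; print(r, atz(p,u,v,.042))
E
```

```text
time_s: 4.1
position: [0.5915, 0.0046, 0.2553]
eef_rot: [-3.136, -0.174, -0.0]
contact_force: [-1.7, -0.6, -0.5]
opening: 0.0851
finger_force: 0.0
delta [-0.12, 0.14, 8.21] yawunits(tool z down => neg world) 0.07 yaw now 6.3
[305.86978805 255.68063457]
{'at': [257.1, 302.8], 'confidence': 0.76} [ 0.59489551 -0.0074541   0.042     ]
{'at': [302.5, 335.4], 'confidence': 0.51} [0.73858954 0.10008528 0.042     ]
```

View pics/k.png

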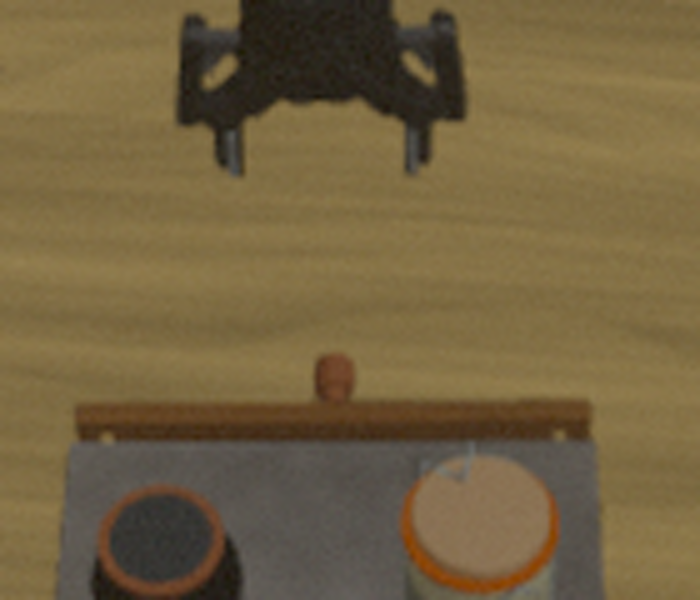

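The knob shows at crop (335,375), which is image (307,255) and matches the estimate. The gripper hovers above it, so I'll descend and grip.

```bash

python3 -m handwheel '[{"grip":1,"delta_pos":[-0.1,0.12,6],"yaw":0},{"grip":1,"delta_pos":[-0.1,0.12,6],"yaw":0},{"grip":1,"delta_pos":[-0.1,0.12,6],"yaw":0},{"grip":1,"delta_pos":[-0.1,0.12,6],"yaw":0},{"grip":1,"delta_pos":[-0.1,0.12,6],"yaw":0}]' 
python3 -m handwheel '[{"grip":1,"delta_pos":[0,0,1],"yaw":0},{"grip":1,"delta_pos":[0,0,1.6],"yaw":0},{"grip":1,"delta_pos":[0,0,2.2],"yaw":0},{"grip":1,"delta_pos":[0,0,2.2],"yaw":0}]' 
python3 -m handwheel '[{"grip":0,"delta_pos":[0,0,0],"yaw":0},{"grip":0,"delta_pos":[0,0,0],"yaw":0},{"grip":0,"delta_pos":[0,0,0],"yaw":0},{"grip":0,"delta_pos":[0,0,0],"yaw":0},{"grip":0,"delta_pos":[0,0,0],"yaw":0}]' 60
python3 -m handwheel '[{"grip":0,"delta_pos":[0,0,0],"yaw":0},{"grip":0,"delta_pos":[0,0,0],"yaw":0},{"grip":0,"delta_pos":[0,0,0],"yaw":0},{"grip":0,"delta_pos":[0,0,0],"yaw":0},{"grip":0,"delta_pos":[0,0,0],"yaw":0}]'
```

```text
time_s: 4.62
position: [0.5831, -0.0036, 0.1013]
eef_rot: [-3.136, -0.164, 0.014]
contact_force: [-0.1, 0.8, 0.1]
opening: 0.0856
finger_force: 0.0
time_s: 4.95
position: [0.586, -0.0034, 0.0508]
eef_rot: [-3.137, -0.164, 0.003]
contact_force: [-0.3, 0.4, -0.1]
opening: 0.0855
finger_force: 0.0
time_s: 5.37
position: [0.5869, 0.0021, 0.0532]
eef_rot: [-3.126, -0.169, -0.005]
contact_force: [-7.2, 50.8, 28.4]
opening: 0.0256
finger_force: 25.8
time_s: 5.78
position: [0.5868, 0.0037, 0.0536]
eef_rot: [-3.126, -0.172, -0.005]
contact_force: [-4.0, 30.8, 17.6]
opening: 0.0223
finger_force: 58.0
```

```bash

python3 -m handwheel '[{"grip":0,"delta_pos":[0,-0.15,0],"yaw":0},{"grip":0,"delta_pos":[-0.2,-0.2,-0.1],"yaw":0},{"grip":0,"delta_pos":[-0.6,-0.2,-0.1],"yaw":0},{"grip":0,"delta_pos":[-1.2,-0.2,-0.1],"yaw":0},{"grip":0,"delta_pos":[-1.8,-0.2,-0.1],"yaw":0}]' 
python3 -m handwheel '[{"grip":0,"delta_pos":[-0.6,0,0],"yaw":0},{"grip":0,"delta_pos":[-1.2,0,0],"yaw":0},{"grip":0,"delta_pos":[-1.8,0,0],"yaw":0},{"grip":0,"delta_pos":[-2.4,0,0],"yaw":0},{"grip":0,"delta_pos":[-3,0,0],"yaw":0}]' 
python3 -m handwheel '[{"grip":0,"delta_pos":[-0.4,0,0],"yaw":0},{"grip":0,"delta_pos":[-0.8,0,0],"yaw":0},{"grip":0,"delta_pos":[-1,0,0],"yaw":0},{"grip":0,"delta_pos":[-1.1,0,0],"yaw":0},{"grip":0,"delta_pos":[-1.1,0,0],"yaw":0}]' 
python3 -m handwheel '[{"grip":0,"delta_pos":[-0.1,0,0],"yaw":0},{"grip":0,"delta_pos":[-0.2,0,0],"yaw":0},{"grip":0,"delta_pos":[-0.25,0,0],"yaw":0},{"grip":0,"delta_pos":[-0.25,0,0],"yaw":0},{"grip":0,"delta_pos":[-0.25,0,0],"yaw":0}]' 
python3 - <<'E'
from h import *
p=optics.snapshot('top'); save(p,'o.png',(240,120,400,280),4)
pose(p,'collar_1',.027);pose(p,'drawer',.062)
E
```

```text
time_s: 6.2
position: [0.5409, -0.0005, 0.0538]
eef_rot: [-3.134, -0.167, -0.001]
contact_force: [0.9, 9.2, -2.5]
opening: 0.0221
finger_force: 62.0
time_s: 6.62
position: [0.4655, -0.008, 0.0538]
eef_rot: [-3.132, -0.167, 0.0]
contact_force: [1.0, 13.3, -2.9]
opening: 0.0219
finger_force: 62.0
time_s: 7.03
position: [0.4479, -0.0101, 0.0555]
eef_rot: [-3.129, -0.17, -0.03]
contact_force: [38.9, 27.5, -27.2]
opening: 0.0208
finger_force: 61.1
time_s: 7.45
position: [0.4399, -0.0109, 0.0558]
eef_rot: [-3.13, -0.17, -0.024]
contact_force: [28.3, 24.5, -9.2]
opening: 0.0196
finger_force: 58.8
collar_1 0.54 [348.1, 195.2, 364.2, 211.5] mean [ 0.6051 -0.088 ] axis 112.9 rect [599.9 -87.1] [42.9 44.4] 61.9
collar_1 0.45 [303.4, 200.3, 326.3, 218.5] mean [0.591  0.0352] axis -176.4 rect [589.5  34.7] [45. 48.] 88.6
collar_1 0.33 [199.5, 230.3, 226.1, 260.1] mean [0.4932 0.3188] axis 74.5 rect [493.9 318.1] [80.9 78.3] 88.6
drawer 0.74 [438.0, 223.1, 458.0, 288.2] mean [ 0.4563 -0.3316] axis -178.9 rect [ 443.  -328.2] [ 44.1 177.6] 87.8
drawer 0.61 [273.6, 176.7, 381.7, 253.7] mean [0.5684 0.0026] axis 95.9 rect [569.1   2.5] [168.3 295.7] 6.2
```

View pics/o.png

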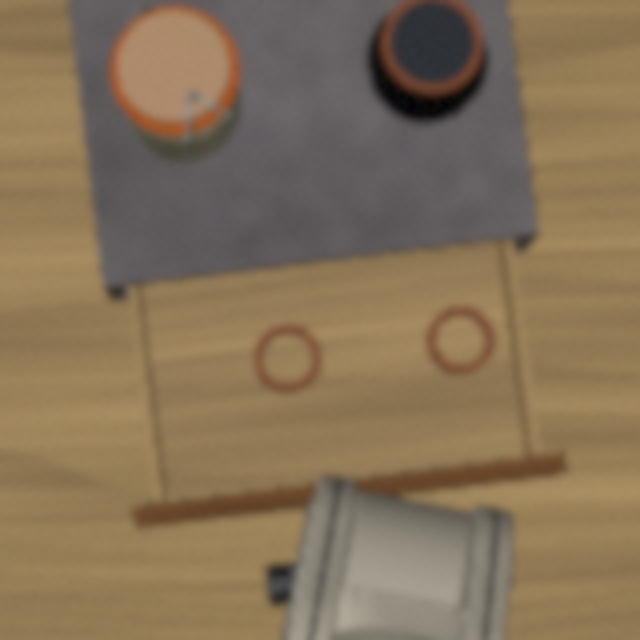

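Two collars show at crop (287,358) and (460,340). The drawer is at its stop, since the force rose there. The gripper may hide others, so I'll release, rise and look again.

```bash

python3 -m handwheel '[{"grip":0.5,"delta_pos":[0.2,0,0],"yaw":0},{"grip":0.8,"delta_pos":[0.2,0,0],"yaw":0},{"grip":0.8,"delta_pos":[0.2,0,0],"yaw":0},{"grip":0.8,"delta_pos":[0.2,0,0],"yaw":0},{"grip":0.8,"delta_pos":[0.2,0,0],"yaw":0}]' 
python3 -m handwheel '[{"grip":0.8,"delta_pos":[0,0,-1],"yaw":0},{"grip":0.8,"delta_pos":[0,0,-6],"yaw":0},{"grip":0.8,"delta_pos":[0,0,-6],"yaw":0},{"grip":0.8,"delta_pos":[0,0,-6],"yaw":0},{"grip":0.8,"delta_pos":[0,0,-6],"yaw":0}]' >/dev/null
python3 -m handwheel '[{"grip":0.8,"delta_pos":[1,-8,0],"yaw":0},{"grip":0.8,"delta_pos":[1,-8,0],"yaw":0},{"grip":0.8,"delta_pos":[1,-8,0],"yaw":0},{"grip":0.8,"delta_pos":[1,-8,0],"yaw":0},{"grip":0.8,"delta_pos":[1,-8,0],"yaw":0}]'
python3 - <<'E'
from h import *
for n in ('top','scene'):
    p=optics.snapshot(n); save(p,'o2.png',(240,120,400,280),4) if n=='top' else save(p,'o2s.png',(210,170,450,290),3.3)
    pose(p,'collar_1',.027);pose(p,'drawer',.062);pose(p,'stand',.01)
    for r in finder.pinpoint(p,'drawer_knob')[:2]+finder.pinpoint(p,'drawer_floor')[:2]+finder.pinpoint(p,'post_foot')[:2]: v,u=r['at']; print(r,atz(p,u,v,.042),atz(p,u,v,.015))
E
```

```text
time_s: 8.02
position: [0.4377, -0.0132, 0.0538]
eef_rot: [3.137, 0.165, -0.001]
contact_force: [-0.9, -0.8, -0.7]
opening: 0.0685
finger_force: 0.0
time_s: 8.85
position: [0.4455, 0.1566, 0.2038]
eef_rot: [-3.11, -0.232, 0.003]
contact_force: [-0.2, 0.3, -0.8]
opening: 0.0681
finger_force: 0.0
collar_1 0.56 [301.1, 201.4, 325.9, 218.0] mean [0.5884 0.0347] axis -170.7 rect [588.1  36.2] [42.2 45.2] 88.6
collar_1 0.41 [344.6, 195.9, 362.7, 211.3] mean [ 0.6058 -0.0849] axis 112.7 rect [600.7 -86.8] [45.2 42.5] 88.6
collar_1 0.19 [119.5, 237.5, 154.0, 273.1] mean [0.472  0.5239] axis 62.1 rect [472.7 523.8] [95.1 93.4] 43.9
drawer 0.71 [274.6, 176.6, 381.6, 258.6] mean [0.5653 0.0031] axis 95.3 rect [549.7   0. ] [203.2 295. ] 5.8
stand 0.64 [198.6, 229.2, 224.0, 254.5] mean [0.5116 0.3331] axis 121.7 rect [509.8 332.4] [46.2 82.7] 33.1
{'at': [203.5, 354.1], 'confidence': 0.17} [ 0.59909603 -0.08283774  0.042     ] [ 0.60211094 -0.08544755  0.015     ]
{'at': [202.8, 322.3], 'confidence': 0.77} [0.60316373 0.00570688 0.042     ] [0.60626727 0.00502624 0.015     ]
{'at': [244.6, 211.6
[... 515 characters left out ...]
1.6] [186.6 296.9] 4.3
stand 0.77 [396.8, 234.3, 430.0, 257.9] mean [0.4921 0.3226] axis 167.5 rect [493.2 323.7] [84.8 90. ] 38.5
stand 0.57 [222.7, 192.1, 230.1, 233.9] mean [ 0.4395 -0.2808] axis -166.7 rect [ 426.9 -281.3] [173.7  18.9] 12.0
{'at': [221.6, 304.0], 'confidence': 0.61} [ 0.46133423 -0.019159    0.042     ] [ 0.43993753 -0.02245307  0.015     ]
{'at': [263.6, 307.1], 'confidence': 0.95} [0.616706  0.0077255 0.042    ] [0.59865261 0.00500994 0.015     ]
{'at': [305.0, 333.9], 'confidence': 0.45} [0.74683628 0.09657395 0.042     ] [0.73158304 0.09577024 0.015     ]
{'at': [242.9, 411.3], 'confidence': 0.72} [0.51378187 0.31088495 0.042     ] [0.49351374 0.3146928  0.015     ]
```

View pics/o2.png

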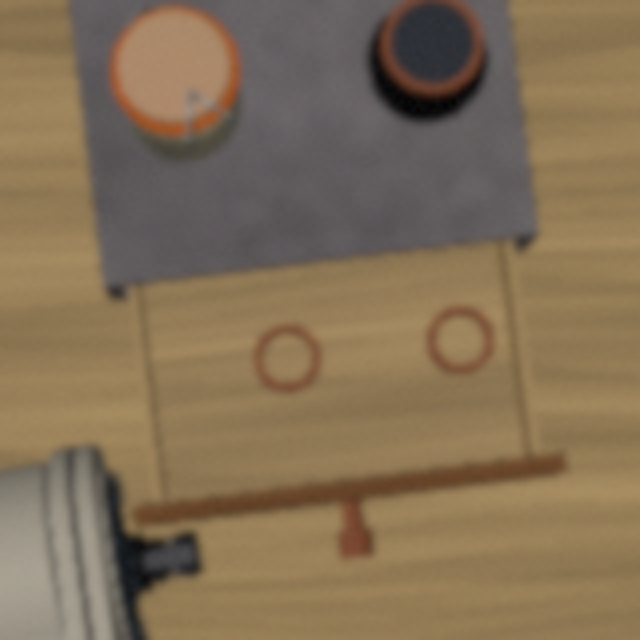

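View pics/o2s.png

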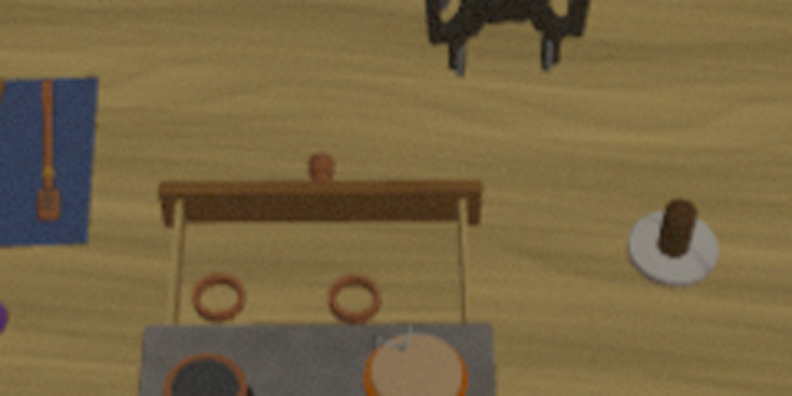

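Two collars are present: A at top px (311.6,209.4) and B at (354.9,204.9). B sits close to the right wall. I'll refine the collar and stand positions.

```bash
cat >> h.py <<'E'
def circ(p,win,z,r,fn):
    x0,y0,x1,y1=win; im=p['pixels'][y0:y1,x0:x1].astype(int); m=fn(im)
    m=cv2.morphologyEx(m.astype(np.uint8),cv2.MORPH_OPEN,np.ones((2,2)))
    v,u=np.nonzero(m); P=np.array([atz(p,a+x0,b+y0,z)[:2] for a,b in zip(u,v)])
    from scipy.optimize import minimize
    h=cv2.convexHull((P*1e4).astype(np.float32))[:,0]/1e4
    (c,rr)=cv2.minEnclosingCircle((P*1e4).astype(np.float32)); 
    from scipy.optimize import least_squares
    s=least_squares(lambda q:np.hypot(*(h-q[:2]).T)-q[2],[*P.mean(0),r],loss='soft_l1',f_scale=.001).x
    print('n',len(u),'fit',s.round(4),'enc',np.round(np.array(c)/1e4,4),round(rr/1e4,4)); return s
white=lambda im:(im.min(2)>120)&(im.max(2)-im.min(2)<45)
red=lambda im:(im[...,0]-im[...,1]>45)&(im[...,0]-im[...,2]>30)
E
python3 - <<'E'
from h import *
p=optics.snapshot('top'); print('top')
print(p['pixels'][250,205],p['pixels'][210,303:322].tolist())
circ(p,(190,222,235,268),.01,.042,white);circ(p,(298,196,325,222),.027,.024,red);circ(p,(342,192,367,217),.027,.024,red)
circ(p,(310,240,340,265),.048,.012,red)
p=optics.snapshot('scene'); print('scene')
circ(p,(395,228,435,262),.01,.042,white);circ(p,(306,250,328,267),.027,.024,red);circ(p,(264,250,288,267),.027,.024,red)
# post top: dark pixels
im=p['pixels'].astype(int)
for n,w in(('scene',(400,222,430,255)),('top',(195,228,230,265))):
    q=optics.snapshot(n); a=q['pixels'][w[1]:w[3],w[0]:w[2]].astype(int); m=(a.max(2)<95); v,u=np.nonzero(m); print(n,len(u),w[0]+u.min(),w[0]+u.max(),w[1]+v.min(),w[1]+v.max())
    X=[.4935,.323]
    pts=np.array([px(q,[X[0]+.015*np.cos(t),X[1]+.015*np.sin(t),z]) for t in np.linspace(0,6.28,30) for z in(.01,.056)]+[px(q,[*X,.071])]); print(pts.min(0).round(1),pts.max(0).round(1))
E
```

```text
top
[141 134 123] [[139, 106, 73], [132, 92, 63], [135, 100, 69], [142, 114, 79], [150, 124, 87], [151, 127, 89], [152, 127, 89], [153, 129, 90], [154, 129, 92], [153, 128, 89], [153, 128, 91], [155, 129, 91], [155, 129, 91], [152, 125, 88], [141, 111, 78], [133, 96, 67], [132, 94, 65], [142, 110, 77], [153, 127, 89]]
n 681 fit [0.4789 0.3109 0.0539] enc [0.4739 0.3061] 0.0637Traceback (most recent call last):
  File "<stdin>", line 4, in <module>
  File "h.py", line 39, in circ
    h=cv2.convexHull((P*1e4).astype(np.float32))[:,0]/1e4
      ~~~~~~~~~~~~~~^^^^^^^^^^^^^^^^^^^^^^^^^^^^
cv2.error: OpenCV(4.12.0) /io/opencv/modules/imgproc/src/convhull.cpp:143: error: (-215:Assertion failed) total >= 0 && (depth == CV_32F || depth == CV_32S) in function 'convexHull'
```

```bash
cat >> h.py <<'E'
white=lambda im:(im.min(2)>105)&(im.max(2)-im.min(2)<35)
red=lambda im:(im[...,0]-im[...,1]>32)
E
python3 - <<'E'
from h import *
p=optics.snapshot('top'); print('top'); q=dict(p); q['pixels']=cv2.imread('pics/top0.png')[:,:,::-1]
for f in (lambda:circ(q,(190,222,235,268),.01,.042,white),lambda:circ(p,(298,196,325,222),.027,.024,red),lambda:circ(p,(342,192,367,217),.027,.024,red)): f()
s=optics.snapshot('scene'); print('scene')
for f in(lambda:circ(s,(395,228,435,262),.01,.042,white),lambda:circ(s,(306,250,328,267),.027,.024,red),lambda:circ(s,(264,250,288,267),.027,.024,red)):
    try:f()
    except Exception as e: print('none')
for n,q,w in(('scene',s,(400,222,430,255)),('top',q,(195,228,230,265))):
    a=q['pixels'][w[1]:w[3],w[0]:w[2]].astype(int); m=(a.max(2)<105); v,u=np.nonzero(m); print(n,len(u),w[0]+u.min(),w[0]+u.max(),w[1]+v.min(),w[1]+v.max())
    X=[.4935,.323]
    pts=np.array([px(q,[X[0]+.015*np.cos(t),X[1]+.015*np.sin(t),z]) for t in np.linspace(0,6.28,30) for z in(.01,.056)]+[px(q,[*X,.071])]); print(pts.min(0).round(1),pts.max(0).round(1))
E
```

```text
top
n 596 fit [0.4902 0.3221 0.0419] enc [0.4901 0.3217] 0.0427
n 118 fit [0.5854 0.034  0.0233] enc [0.5859 0.034 ] 0.0242
n 119 fit [ 0.596  -0.089   0.0235] enc [ 0.5955 -0.0886] 0.0241
scene
n 318 fit [0.4973 0.326  0.0406] enc [0.4977 0.326 ] 0.0418
n 60 fit [0.5921 0.0374 0.0228] enc [0.5933 0.0369] 0.0244
n 70 fit [ 0.602  -0.0842  0.0226] enc [ 0.604  -0.0842] 0.0251
scene 176 401 420 230 254
[408.9 231. ] [421. 248.]
top 116 202 215 241 250
[201.8 239.5] [216.4 250.6]
```

```bash
python3 - <<'E'
from h import *
st(); plan(.5888,.0357,.1,6)
E
```

```text
t 9.7 [0.4462 0.1538 0.2038] R [[0.99, 0.142, -0.003], [0.142, -0.99, 0.022], [-0.0, -0.022, -1.0]] F [0.8 0.9 0.5] op 0.0684 ff 0.0 j [ 0.14  0.15 -0.26  1.16  0.02  3.14]
delta [4.98, 5.57, 4.03] yawunits(tool z down => neg world) 0.43 yaw now 8.1
```

```bash

for i in 1 2 3 4 5; do python3 -m handwheel '[{"grip":0.75,"delta_pos":[0,0,0],"yaw":-1.4},{"grip":0.75,"delta_pos":[0,0,0],"yaw":-2.8},{"grip":0.75,"delta_pos":[0,0,0],"yaw":-4.2},{"grip":0.75,"delta_pos":[0,0,0],"yaw":-5.6},{"grip":0.75,"delta_pos":[0,0,0],"yaw":-7}]' >/dev/null; done
python3 - <<'E'
from h import *
st(); plan(.5888,.0357,.1,6)
E
```

```text
t 11.78 [0.4462 0.1539 0.2038] R [[-0.998, -0.061, -0.003], [-0.061, 0.998, 0.022], [0.002, 0.022, -1.0]] F [ 0.3 -0.6  0.1] op 0.0635 ff 0.0 j [ 0.14  0.15 -0.26  1.16  0.02  0.08]
delta [-5.41, -5.16, 4.03] yawunits(tool z down => neg world) -0.5 yaw now -176.5
```

```bash

python3 -m handwheel '[{"grip":0.75,"delta_pos":[-1,-1,0],"yaw":-0.5},{"grip":0.75,"delta_pos":[-5.41,-5.16,2],"yaw":-0.5},{"grip":0.75,"delta_pos":[-5.41,-5.16,2],"yaw":-0.5},{"grip":0.75,"delta_pos":[-5.41,-5.16,2],"yaw":-0.5},{"grip":0.75,"delta_pos":[-5.41,-5.16,2],"yaw":-0.5}]'
python3 -m handwheel '[{"grip":0.75,"delta_pos":[0,0,0],"yaw":0}]'
python3 - <<'E'
from h import *
st(); plan(.5888,.0357,.045,6)
E
```

```text
time_s: 12.2
position: [0.5898, 0.0318, 0.1496]
eef_rot: [0.154, -3.135, -0.034]
contact_force: [0.4, 0.1, 0.5]
opening: 0.0645
finger_force: 0.0
time_s: 12.28
position: [0.5913, 0.0298, 0.1473]
eef_rot: [0.149, -3.134, -0.033]
contact_force: [-0.9, 0.1, -0.3]
opening: 0.0642
finger_force: 0.0
t 12.28 [0.5913 0.0298 0.1473] R [[-0.995, -0.095, -0.005], [-0.095, 0.995, 0.021], [0.003, 0.021, -1.0]] F [-0.9  0.1 -0.3] op 0.0642 ff 0.0 j [-0.1   0.38 -0.08  1.12  0.02 -0.2 ]
delta [0.06, 0.16, 4.1] yawunits(tool z down => neg world) -0.11 yaw now -174.5
```

```bash

python3 -m handwheel '[{"grip":0.75,"delta_pos":[0.06,0.16,1],"yaw":-0.1},{"grip":0.75,"delta_pos":[0.06,0.16,2],"yaw":-0.1},{"grip":0.75,"delta_pos":[0.06,0.16,3],"yaw":-0.1},{"grip":0.75,"delta_pos":[0.06,0.16,3.6],"yaw":-0.1},{"grip":0.75,"delta_pos":[0.06,0.16,4.0],"yaw":-0.1}]'
python3 -m handwheel '[{"grip":0.75,"delta_pos":[0,0,0.1],"yaw":0},{"grip":0.75,"delta_pos":[0,0,0.1],"yaw":0}]'
python3 -m handwheel '[{"grip":0.6,"delta_pos":[0,0,0],"yaw":0},{"grip":0.5,"delta_pos":[0,0,0],"yaw":0},{"grip":0.5,"delta_pos":[0,0,0],"yaw":0},{"grip":0.4,"delta_pos":[0,0,0],"yaw":0},{"grip":0.4,"delta_pos":[0,0,0],"yaw":0}]' 30
python3 -m handwheel '[{"grip":0.4,"delta_pos":[0,0,0],"yaw":0},{"grip":0.4,"delta_pos":[0,0,0],"yaw":0},{"grip":0.4,"delta_pos":[0,0,0],"yaw":0}]'
```

```text
time_s: 12.7
position: [0.5849, 0.0399, 0.0489]
eef_rot: [0.168, -3.132, -0.035]
contact_force: [-0.7, 0.1, -0.3]
opening: 0.064
finger_force: 0.0
time_s: 12.87
position: [0.5858, 0.0398, 0.0481]
eef_rot: [0.169, -3.134, -0.034]
contact_force: [0.2, -0.7, 0.7]
opening: 0.0643
finger_force: 0.0
time_s: 13.28
position: [0.5881, 0.0383, 0.0513]
eef_rot: [-0.167, 3.134, 0.029]
contact_force: [0.6, -5.6, 10.4]
opening: 0.0341
finger_force: 5.6
time_s: 13.53
position: [0.5881, 0.0383, 0.0513]
eef_rot: [-0.167, 3.134, 0.029]
contact_force: [0.3, -6.5, 11.0]
opening: 0.0346
finger_force: 5.6
```

```bash

python3 -m handwheel '[{"grip":0.75,"delta_pos":[0,0,-0.3],"yaw":0},{"grip":0.75,"delta_pos":[0,0,-0.3],"yaw":0},{"grip":0.75,"delta_pos":[0,0,-0.3],"yaw":0},{"grip":0.75,"delta_pos":[0,0,0],"yaw":0},{"grip":0.75,"delta_pos":[0,0,0],"yaw":0}]'
python3 -m handwheel '[{"grip":0.75,"delta_pos":[0,0,0.25],"yaw":0},{"grip":0.75,"delta_pos":[0,0,0.45],"yaw":0},{"grip":0.75,"delta_pos":[0,0,0.45],"yaw":0},{"grip":0.75,"delta_pos":[0,0,0.45],"yaw":0}]'
python3 -m handwheel '[{"grip":0.65,"delta_pos":[0,0,0],"yaw":0},{"grip":0.6,"delta_pos":[0,0,0],"yaw":0},{"grip":0.55,"delta_pos":[0,0,0],"yaw":0},{"grip":0.5,"delta_pos":[0,0,0],"yaw":0},{"grip":0.5,"delta_pos":[0,0,0],"yaw":0}]' 30
python3 -m handwheel '[{"grip":0.45,"delta_pos":[0,0,0],"yaw":0},{"grip":0.45,"delta_pos":[0,0,0],"yaw":0},{"grip":0.45,"delta_pos":[0,0,0],"yaw":0}]'
```

```text
time_s: 13.95
position: [0.5852, 0.0398, 0.0469]
eef_rot: [0.168, -3.133, -0.035]
contact_force: [-0.3, -0.6, 0.0]
opening: 0.064
finger_force: 0.0
time_s: 14.28
position: [0.5855, 0.04, 0.0363]
eef_rot: [0.168, -3.133, -0.035]
contact_force: [-0.1, 0.2, 0.8]
opening: 0.064
finger_force: 0.0
time_s: 14.7
position: [0.5869, 0.0392, 0.0383]
eef_rot: [-0.168, 3.137, 0.032]
contact_force: [-0.5, -3.4, 8.0]
opening: 0.0461
finger_force: 31.5
time_s: 14.95
position: [0.5869, 0.0392, 0.0383]
eef_rot: [-0.168, 3.137, 0.032]
contact_force: [0.7, -3.4, 7.6]
opening: 0.0462
finger_force: 31.4
```

```bash

python3 -m handwheel '[{"grip":0.4,"delta_pos":[0,0,-0.3],"yaw":0},{"grip":0.4,"delta_pos":[0.5,0,-0.3],"yaw":0},{"grip":0.4,"delta_pos":[1,0,-0.3],"yaw":0},{"grip":0.4,"delta_pos":[1.5,0,-0.3],"yaw":0},{"grip":0.4,"delta_pos":[1.5,0,-0.3],"yaw":0}]' 40
python3 -m handwheel '[{"grip":0.4,"delta_pos":[0,0,0],"yaw":0},{"grip":0.4,"delta_pos":[0,0,0.15],"yaw":0},{"grip":0.4,"delta_pos":[0,0,0.28],"yaw":0},{"grip":0.4,"delta_pos":[0,0,0.28],"yaw":0}]'
python3 -m handwheel '[{"grip":0.6,"delta_pos":[0,0,0],"yaw":0},{"grip":0.75,"delta_pos":[0,0,0],"yaw":0},{"grip":0.75,"delta_pos":[0,0,-1.6],"yaw":0},{"grip":0.75,"delta_pos":[0,0,-1.6],"yaw":0},{"grip":0.75,"delta_pos":[0,0,-1.6],"yaw":0}]'
for i in 1 2 3; do python3 -m handwheel '[{"grip":0.75,"delta_pos":[0,0,0],"yaw":1.4},{"grip":0.75,"delta_pos":[0,0,0],"yaw":2.8},{"grip":0.75,"delta_pos":[0,0,0],"yaw":4.2},{"grip":0.75,"delta_pos":[0,0,0],"yaw":5.6},{"grip":0.75,"delta_pos":[0,0,0],"yaw":6}]' >/dev/null; done
python3 - <<'E'
from h import *
st()
p=optics.snapshot('scene');circ(p,(298,235,338,268),.027,.024,red);save(p,'a.png',(210,170,450,290),3.3)
E
```

```text
time_s: 15.37
position: [0.5465, 0.0359, 0.0449]
eef_rot: [0.168, -3.133, -0.035]
contact_force: [0.4, -0.6, -0.7]
opening: 0.0456
finger_force: 41.3
time_s: 15.7
position: [0.5505, 0.0359, 0.0384]
eef_rot: [-0.169, 3.136, 0.034]
contact_force: [1.3, 0.6, 10.6]
opening: 0.0453
finger_force: 45.3
time_s: 16.12
position: [0.55, 0.0349, 0.0789]
eef_rot: [-0.168, 3.136, 0.034]
contact_force: [-0.0, 0.3, -0.9]
opening: 0.0637
finger_force: 0.0
t 17.37 [0.5483 0.0351 0.0765] R [[-0.1, 0.995, -0.005], [0.995, 0.1, 0.022], [0.022, -0.003, -1.0]] F [ 1.  -0.  -0.3] op 0.0644 ff 0.0 j [-0.1   0.37 -0.29  0.91  0.02  1.37]
n 57 fit [0.5597 0.0394 0.0229] enc [0.5603 0.0392] 0.0241
```

View pics/a.png

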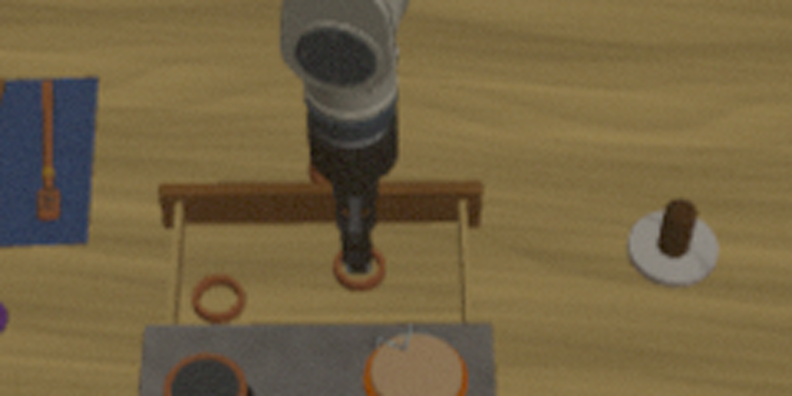

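```bash

python3 -m handwheel '[{"grip":0.82,"delta_pos":[0,0.2,0],"yaw":0},{"grip":0.82,"delta_pos":[0,0.2,0.8],"yaw":0},{"grip":0.82,"delta_pos":[0,0.2,1.3],"yaw":0},{"grip":0.82,"delta_pos":[0,0.2,1.6],"yaw":0},{"grip":0.82,"delta_pos":[0,0.2,1.6],"yaw":0}]'
python3 -m handwheel '[{"grip":0.7,"delta_pos":[0,0,0],"yaw":0},{"grip":0.62,"delta_pos":[0,0,0],"yaw":0},{"grip":0.55,"delta_pos":[0,0,0],"yaw":0},{"grip":0.5,"delta_pos":[0,0,0],"yaw":0},{"grip":0.45,"delta_pos":[0,0,0],"yaw":0}]' 30
python3 -m handwheel '[{"grip":0.4,"delta_pos":[0,0,0],"yaw":0},{"grip":0.4,"delta_pos":[0,0,0],"yaw":0},{"grip":0.4,"delta_pos":[0,0,0],"yaw":0}]'
```

```text
time_s: 17.83
position: [0.5549, 0.0365, 0.0385]
eef_rot: [-2.087, -2.328, -0.024]
contact_force: [0.7, 1.4, 12.2]
opening: 0.0703
finger_force: 5.2
time_s: 18.25
position: [0.5546, 0.0364, 0.0385]
eef_rot: [-2.087, -2.328, -0.024]
contact_force: [-0.2, 0.8, 10.6]
opening: 0.0469
finger_force: 29.2
time_s: 18.5
position: [0.5547, 0.0363, 0.0385]
eef_rot: [-2.087, -2.328, -0.024]
contact_force: [-0.7, 0.1, 10.6]
opening: 0.0465
finger_force: 29.2
```

```bash

python3 -m handwheel '[{"grip":0.4,"delta_pos":[0,0,-0.3],"yaw":0},{"grip":0.4,"delta_pos":[0,0,-2],"yaw":0},{"grip":0.4,"delta_pos":[0,0,-4],"yaw":0},{"grip":0.4,"delta_pos":[0,0,-5],"yaw":0},{"grip":0.4,"delta_pos":[0,0,-5],"yaw":0}]' 40
python3 - <<'E'
from h import *
st()
p=optics.snapshot('scene');pose(p,'collar_1',.12);save(p,'b.png',(250,180,350,280),5)
plan(.4938,.324,.15,96)
E
```

```text
time_s: 18.92
position: [0.5568, 0.0334, 0.1695]
eef_rot: [-2.091, -2.332, -0.031]
contact_force: [-0.1, -0.2, -0.2]
opening: 0.0462
finger_force: 41.5
t 18.92 [0.5568 0.0334 0.1695] R [[-0.108, 0.994, 0.006], [0.994, 0.108, 0.021], [0.02, 0.008, -1.0]] F [-0.1 -0.2 -0.2] op 0.0462 ff 41.480118334293365 j [-0.1   0.31 -0.14  1.12  0.02  1.36]
collar_1 0.63 [267.4, 255.2, 284.3, 267.3] mean [ 0.6657 -0.0723] axis -159.4 rect [664.9 -72.6] [47.3 41.5] 7.9
collar_1 0.48 [308.8, 222.9, 324.6, 225.6] mean [0.5285 0.027 ] axis 94.0 rect [528.6  28.8] [22.2 46.6] 5.2
delta [11.8, -1.17, 0.81] yawunits(tool z down => neg world) 0.04 yaw now 96.2
```

View pics/b.png

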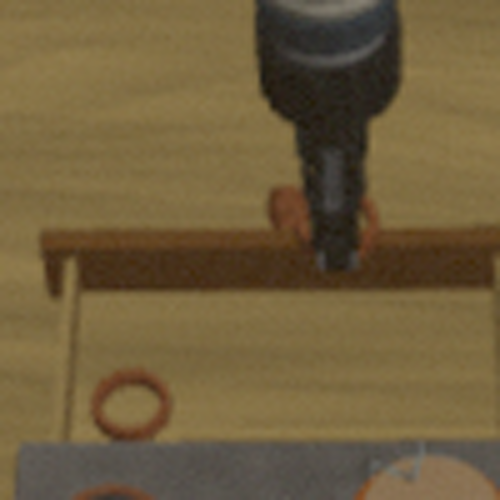

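```bash

python3 -m handwheel '[{"grip":0.4,"delta_pos":[1.2,-0.1,0],"yaw":0},{"grip":0.4,"delta_pos":[2.6,-0.3,0],"yaw":0},{"grip":0.4,"delta_pos":[4,-0.4,0],"yaw":0},{"grip":0.4,"delta_pos":[5.4,-0.6,0],"yaw":0},{"grip":0.4,"delta_pos":[6.6,-0.7,0],"yaw":0}]' 
python3 -m handwheel '[{"grip":0.4,"delta_pos":[1.4,-0.1,0],"yaw":0},{"grip":0.4,"delta_pos":[2.8,-0.3,0],"yaw":0},{"grip":0.4,"delta_pos":[4,-0.4,0],"yaw":0},{"grip":0.4,"delta_pos":[4.8,-0.5,0],"yaw":0},{"grip":0.4,"delta_pos":[5.2,-0.5,0],"yaw":0}]' 
python3 -m handwheel '[{"grip":0.4,"delta_pos":[0,0,0],"yaw":0},{"grip":0.4,"delta_pos":[0,0,0],"yaw":0},{"grip":0.4,"delta_pos":[0,0,0],"yaw":0}]' >/dev/null
python3 - <<'E'
from h import *
st();plan(.4938,.324,.105,96)
E
```

```text
time_s: 19.43
position: [0.5174, 0.1975, 0.1646]
eef_rot: [-2.085, -2.324, -0.018]
contact_force: [0.3, -0.1, -0.3]
opening: 0.0463
finger_force: 41.5
time_s: 19.85
position: [0.491, 0.3258, 0.1673]
eef_rot: [-2.083, -2.327, -0.017]
contact_force: [-0.1, 0.3, 0.1]
opening: 0.0466
finger_force: 41.5
t 20.1 [0.4928 0.3225 0.1684] R [[-0.106, 0.994, -0.005], [0.994, 0.106, 0.021], [0.021, -0.002, -1.0]] F [-0.2 -0.3 -1. ] op 0.0466 ff 41.4556547999382 j [ 0.43  0.36 -0.06  1.15  0.02  1.89]
delta [0.0, 0.05, 2.54] yawunits(tool z down => neg world) 0.02 yaw now 96.1
```

```bash

python3 -m handwheel '[{"grip":0.4,"delta_pos":[0,0.05,1],"yaw":0},{"grip":0.4,"delta_pos":[0,0.05,2],"yaw":0},{"grip":0.4,"delta_pos":[0,0.05,2.5],"yaw":0},{"grip":0.4,"delta_pos":[0,0.05,2.5],"yaw":0},{"grip":0.4,"delta_pos":[0,0.05,2.5],"yaw":0}]' 
python3 -m handwheel '[{"grip":0.4,"delta_pos":[0,0,0.2],"yaw":0},{"grip":0.4,"delta_pos":[0,0,0.4],"yaw":0},{"grip":0.4,"delta_pos":[0,0,0.6],"yaw":0},{"grip":0.4,"delta_pos":[0,0,0.6],"yaw":0}]' 
python3 -m handwheel '[{"grip":0.4,"delta_pos":[0,0,0.2],"yaw":0},{"grip":0.4,"delta_pos":[0,0,0.4],"yaw":0},{"grip":0.4,"delta_pos":[0,0,0.4],"yaw":0}]' 
```

```text
time_s: 20.52
position: [0.4939, 0.3239, 0.1064]
eef_rot: [-2.089, -2.323, -0.02]
contact_force: [0.2, -0.6, -0.3]
opening: 0.0464
finger_force: 41.4
time_s: 20.85
position: [0.4933, 0.3253, 0.0909]
eef_rot: [-2.088, -2.324, -0.021]
contact_force: [-0.5, -0.3, -0.0]
opening: 0.0465
finger_force: 41.5
time_s: 21.1
position: [0.4931, 0.3256, 0.0805]
eef_rot: [-2.087, -2.324, -0.02]
contact_force: [-0.6, -1.2, -0.6]
opening: 0.0464
finger_force: 41.5
```

```bash

python3 -m handwheel '[{"grip":0.4,"delta_pos":[-0.04,0,0.2],"yaw":0},{"grip":0.4,"delta_pos":[-0.04,0,0.4],"yaw":0},{"grip":0.4,"delta_pos":[-0.04,0,0.6],"yaw":0},{"grip":0.4,"delta_pos":[-0.04,0,0.6],"yaw":0}]' 
python3 -m handwheel '[{"grip":0.4,"delta_pos":[-0.02,0,0.2],"yaw":0},{"grip":0.4,"delta_pos":[-0.02,0,0.4],"yaw":0},{"grip":0.4,"delta_pos":[-0.02,0,0.6],"yaw":0},{"grip":0.4,"delta_pos":[-0.02,0,0.6],"yaw":0}]' 
python3 -m handwheel '[{"grip":0.4,"delta_pos":[-0.02,0,0.2],"yaw":0},{"grip":0.4,"delta_pos":[-0.02,0,0.4],"yaw":0},{"grip":0.4,"delta_pos":[-0.02,0,0.5],"yaw":0},{"grip":0.4,"delta_pos":[-0.02,0,0.5],"yaw":0}]' 
```

```text
time_s: 21.43
position: [0.4931, 0.3248, 0.0653]
eef_rot: [-2.087, -2.324, -0.019]
contact_force: [-0.0, 0.5, -1.1]
opening: 0.0463
finger_force: 41.5
time_s: 21.77
position: [0.4931, 0.3246, 0.0503]
eef_rot: [-2.087, -2.324, -0.019]
contact_force: [0.4, -0.9, -0.8]
opening: 0.0462
finger_force: 41.4
time_s: 22.1
position: [0.4933, 0.3245, 0.0383]
eef_rot: [-2.087, -2.324, -0.02]
contact_force: [0.0, -1.4, -0.3]
opening: 0.046
finger_force: 41.5
```

```bash

python3 -m handwheel '[{"grip":0.4,"delta_pos":[0,0,0.1],"yaw":0},{"grip":0.4,"delta_pos":[0,0,0.15],"yaw":0},{"grip":0.4,"delta_pos":[0,0,0.15],"yaw":0}]'
python3 -m handwheel '[{"grip":0.6,"delta_pos":[0,0,0],"yaw":0},{"grip":0.75,"delta_pos":[0,0,0],"yaw":0},{"grip":0.75,"delta_pos":[0,0,0],"yaw":0},{"grip":0.75,"delta_pos":[0,0,0],"yaw":0}]'
python3 -m handwheel '[{"grip":0.75,"delta_pos":[0,0,-1],"yaw":0},{"grip":0.75,"delta_pos":[0,0,-2.5],"yaw":0},{"grip":0.75,"delta_pos":[0,0,-4],"yaw":0},{"grip":0.75,"delta_pos":[0,0,-5],"yaw":0},{"grip":0.75,"delta_pos":[0,0,-5],"yaw":0}]'
python3 - <<'E'
from h import *
plan(.599,-.0866,.16,6); plan(.5915,-.0866+.021,.1,186)
for n in('scene','top'):
    p=optics.snapshot(n); pose(p,'collar_1',.02)
E
```

```text
time_s: 22.35
position: [0.4935, 0.3247, 0.0351]
eef_rot: [-2.088, -2.324, -0.021]
contact_force: [-0.2, -0.2, -1.2]
opening: 0.0465
finger_force: 41.5
time_s: 22.68
position: [0.4937, 0.3248, 0.0354]
eef_rot: [-2.088, -2.325, -0.022]
contact_force: [-0.1, 1.0, -0.2]
opening: 0.0642
finger_force: 0.0
time_s: 23.1
position: [0.4961, 0.323, 0.1662]
eef_rot: [-2.09, -2.327, -0.034]
contact_force: [1.3, -0.3, -0.3]
opening: 0.0638
finger_force: 0.0
delta [-16.73, 2.34, -0.15] yawunits(tool z down => neg world) -17.97 yaw now 96.2
delta [-15.92, 2.11, 2.27] yawunits(tool z down => neg world) -17.97 yaw now 96.2
collar_1 0.61 [269.4, 255.8, 283.2, 267.1] mean [ 0.5981 -0.0894] axis -161.6 rect [597.6 -90.2] [51.2 45. ] 7.9
collar_1 0.67 [346.4, 194.2, 364.2, 214.0] mean [ 0.6007 -0.0876] axis 148.0 rect [601.5 -87.5] [45.4 48.5] 88.4
collar_1 0.35 [264.1, 120.2, 302.0, 159.7] mean [0.7881 0.1079] axis -166.8 rect [787.8 109.5] [ 91.  109.3] 88.7
```

```bash

for i in 1 2; do python3 -m handwheel '[{"grip":0.5,"delta_pos":[-1.5,0.2,0],"yaw":0},{"grip":0.4,"delta_pos":[-3.1,0.4,0],"yaw":0},{"grip":0.31,"delta_pos":[-4.7,0.6,0],"yaw":0},{"grip":0.31,"delta_pos":[-6.3,0.8,0],"yaw":0},{"grip":0.31,"delta_pos":[-7.9,1.05,0],"yaw":0}]' >/dev/null; done
for i in 1 2 3; do python3 -m handwheel '[{"grip":0.31,"delta_pos":[0,0,0],"yaw":-1.4},{"grip":0.31,"delta_pos":[0,0,0],"yaw":-2.8},{"grip":0.31,"delta_pos":[0,0,0],"yaw":-4.2},{"grip":0.31,"delta_pos":[0,0,0],"yaw":-5.6},{"grip":0.31,"delta_pos":[0,0,0],"yaw":-6}]' >/dev/null; done
python3 - <<'E'
from h import *
st(); plan(.597,-.0657,.055,186)
E
```

```text
t 25.38 [ 0.5879 -0.0648  0.1498] R [[-0.993, -0.114, -0.006], [-0.114, 0.993, 0.022], [0.004, 0.023, -1.0]] F [ 0.4  0.5 -0. ] op 0.0268 ff 0.0 j [-0.26  0.38 -0.07  1.13  0.02 -0.38]
delta [-0.37, -0.17, 3.79] yawunits(tool z down => neg world) 0.11 yaw now -173.4
```

```bash

python3 -m handwheel '[{"grip":0.31,"delta_pos":[-0.37,-0.17,1],"yaw":0.1},{"grip":0.31,"delta_pos":[-0.37,-0.17,2],"yaw":0.1},{"grip":0.31,"delta_pos":[-0.37,-0.17,3],"yaw":0.1},{"grip":0.31,"delta_pos":[-0.37,-0.17,3.7],"yaw":0.1},{"grip":0.31,"delta_pos":[-0.37,-0.17,3.7],"yaw":0.1}]'
python3 -m handwheel '[{"grip":0.31,"delta_pos":[0,0,0],"yaw":0},{"grip":0.31,"delta_pos":[0,0,0],"yaw":0}]' >/dev/null
python3 - <<'E'
from h import *
st(); plan(.597,-.0657,.042,186)
E
```

```text
time_s: 25.8
position: [0.595, -0.0654, 0.0538]
eef_rot: [0.154, -3.127, -0.038]
contact_force: [-0.4, 0.8, -0.0]
opening: 0.0264
finger_force: 0.0
t 25.97 [ 0.598  -0.0663  0.0593] R [[-0.995, -0.098, -0.004], [-0.098, 0.995, 0.022], [0.001, 0.022, -1.0]] F [-0.  -0.3 -0.2] op 0.0261 ff 0.0 j [-0.26  0.47 -0.18  0.93  0.02 -0.36]
delta [0.04, 0.01, 0.69] yawunits(tool z down => neg world) -0.07 yaw now -174.4
```

```bash

python3 -m handwheel '[{"grip":0.31,"delta_pos":[0,0,0.3],"yaw":0},{"grip":0.31,"delta_pos":[0,0,0.5],"yaw":0},{"grip":0.31,"delta_pos":[0,0,0.65],"yaw":0},{"grip":0.31,"delta_pos":[0,0,0.65],"yaw":0}]'
python3 -m handwheel '[{"grip":0.2,"delta_pos":[0,0,0],"yaw":0},{"grip":0.1,"delta_pos":[0,0,0],"yaw":0},{"grip":0,"delta_pos":[0,0,0],"yaw":0},{"grip":0,"delta_pos":[0,0,0],"yaw":0},{"grip":0,"delta_pos":[0,0,0],"yaw":0}]' 25
```

```text
time_s: 26.3
position: [0.5974, -0.0657, 0.0421]
eef_rot: [0.155, -3.134, -0.035]
contact_force: [-1.0, 0.5, 0.4]
opening: 0.0264
finger_force: 0.0
time_s: 26.72
position: [0.5979, -0.0659, 0.0429]
eef_rot: [0.155, -3.136, -0.034]
contact_force: [-0.9, 0.2, 2.0]
opening: 0.007
finger_force: 22.8
```

```bash

python3 -m handwheel '[{"grip":0,"delta_pos":[0,0,-0.3],"yaw":0},{"grip":0,"delta_pos":[0.5,0.5,-0.3],"yaw":0},{"grip":0,"delta_pos":[1,1,-0.3],"yaw":0},{"grip":0,"delta_pos":[1.6,1.4,-0.3],"yaw":0},{"grip":0,"delta_pos":[1.6,1.4,-0.3],"yaw":0}]' 40
python3 -m handwheel '[{"grip":0,"delta_pos":[0,0,0],"yaw":0},{"grip":0,"delta_pos":[0,0,0.15],"yaw":0},{"grip":0,"delta_pos":[0,0,0.3],"yaw":0},{"grip":0,"delta_pos":[0,0,0.3],"yaw":0}]'
python3 -m handwheel '[{"grip":0.3,"delta_pos":[0,0,0],"yaw":0},{"grip":0.3,"delta_pos":[0,0,0],"yaw":0},{"grip":0.3,"delta_pos":[0,0,0],"yaw":0},{"grip":0.3,"delta_pos":[0,0,-1.6],"yaw":0},{"grip":0.3,"delta_pos":[0,0,-1.6],"yaw":0}]'
python3 -m handwheel '[{"grip":0.5,"delta_pos":[0,-0.84,0],"yaw":0},{"grip":0.8,"delta_pos":[0,-0.84,0],"yaw":0},{"grip":0.8,"delta_pos":[0,-0.84,0],"yaw":0}]'
for i in 1 2 3; do python3 -m handwheel '[{"grip":0.8,"delta_pos":[0,0,0],"yaw":1.4},{"grip":0.8,"delta_pos":[0,0,0],"yaw":2.8},{"grip":0.8,"delta_pos":[0,0,0],"yaw":4.2},{"grip":0.8,"delta_pos":[0,0,0],"yaw":5.6},{"grip":0.8,"delta_pos":[0,0,0],"yaw":6}]' >/dev/null; done
python3 - <<'E'
from h import *
st()
p=optics.snapshot('scene');pose(p,'collar_1',.027);circ(p,(270,235,306,268),.027,.024,red);save(p,'c.png',(210,170,450,290),3.3)
E
```

```text
time_s: 27.13
position: [0.5518, -0.0336, 0.0515]
eef_rot: [0.156, -3.133, -0.036]
contact_force: [0.3, 0.1, -0.2]
opening: 0.0063
finger_force: 37.1
time_s: 27.47
position: [0.5552, -0.0353, 0.043]
eef_rot: [0.154, -3.136, -0.034]
contact_force: [-0.0, -0.6, -0.6]
opening: 0.0062
finger_force: 37.1
time_s: 27.88
position: [0.5567, -0.0364, 0.0881]
eef_rot: [-0.155, 3.135, 0.032]
contact_force: [0.5, -0.8, 0.6]
opening: 0.0256
finger_force: 0.0
time_s: 28.13
position: [0.5569, -0.0573, 0.0832]
eef_rot: [0.153, -3.136, -0.034]
contact_force: [-0.7, 0.1, 0.1]
opening: 0.0612
finger_force: 0.0
t 29.38 [ 0.5565 -0.0561  0.0828] R [[-0.091, 0.996, -0.004], [0.996, 0.091, 0.022], [0.022, -0.002, -1.0]] F [ 0.6  0.2 -0. ] op 0.0687 ff 0.0 j [-0.26  0.38 -0.26  0.94  0.02  1.22]
collar_1 0.74 [257.0, 216.5, 353.5, 267.6] mean [0.5407 0.0053] axis 97.1 rect [524.6  -6. ] [189.7 302.7] 5.2
n 43 fit [ 0.5615 -0.0512  0.0227] enc [ 0.5621 -0.0483] 0.0232
```

View pics/c.png

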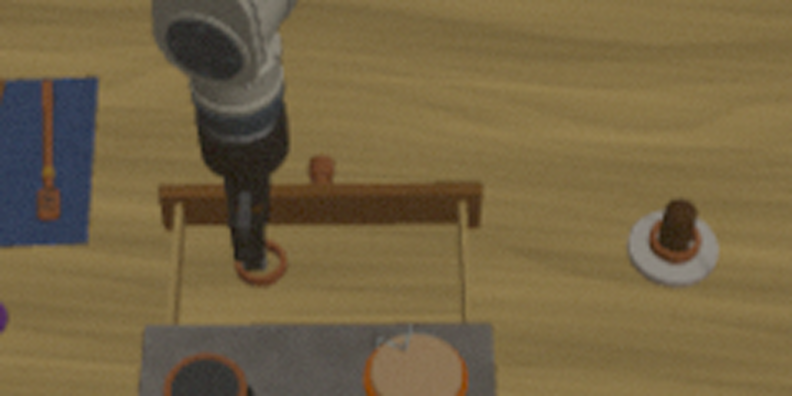

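Collar A sits on the post foot, at crop (677,240). Collar B lies free under the gripper at (260,263), so I'll grip it.

```bash

python3 -m handwheel '[{"grip":0.8,"delta_pos":[0.05,0.05,0.6],"yaw":0},{"grip":0.8,"delta_pos":[0.05,0.05,1.2],"yaw":0},{"grip":0.8,"delta_pos":[0.05,0.05,1.65],"yaw":0},{"grip":0.8,"delta_pos":[0.05,0.05,1.8],"yaw":0},{"grip":0.8,"delta_pos":[0.05,0.05,1.8],"yaw":0}]'
python3 -m handwheel '[{"grip":0.7,"delta_pos":[0,0,0],"yaw":0},{"grip":0.62,"delta_pos":[0,0,0],"yaw":0},{"grip":0.55,"delta_pos":[0,0,0],"yaw":0},{"grip":0.5,"delta_pos":[0,0,0],"yaw":0},{"grip":0.45,"delta_pos":[0,0,0],"yaw":0}]' 30
python3 -m handwheel '[{"grip":0.4,"delta_pos":[0,0,0],"yaw":0},{"grip":0.4,"delta_pos":[0,0,0],"yaw":0},{"grip":0.4,"delta_pos":[0,0,0],"yaw":0}]'
python3 -m handwheel '[{"grip":0.4,"delta_pos":[0,0,-0.3],"yaw":0},{"grip":0.4,"delta_pos":[0,0,-2],"yaw":0},{"grip":0.4,"delta_pos":[0,0,-4],"yaw":0},{"grip":0.4,"delta_pos":[0,0,-5],"yaw":0},{"grip":0.4,"delta_pos":[0,0,-5],"yaw":0}]' 40
python3 - <<'E'
from h import *
st(); plan(.4935,.3235,.165,96)
E
```

```text
time_s: 29.9
position: [0.5598, -0.054, 0.0412]
eef_rot: [-2.098, -2.321, -0.027]
contact_force: [0.8, 3.8, 27.7]
opening: 0.0681
finger_force: 12.5
time_s: 30.32
position: [0.5605, -0.0546, 0.0421]
eef_rot: [-2.1, -2.323, -0.028]
contact_force: [-1.6, 1.2, 34.1]
opening: 0.0468
finger_force: 31.8
time_s: 30.57
position: [0.5605, -0.0547, 0.0421]
eef_rot: [-2.1, -2.323, -0.028]
contact_force: [-1.7, 1.2, 34.6]
opening: 0.047
finger_force: 31.8
time_s: 30.98
position: [0.5606, -0.0574, 0.1699]
eef_rot: [-2.101, -2.324, -0.029]
contact_force: [0.8, -0.6, -0.1]
opening: 0.046
finger_force: 41.4
t 30.98 [ 0.5606 -0.0574  0.1699] R [[-0.101, 0.995, 0.006], [0.995, 0.101, 0.019], [0.019, 0.008, -1.0]] F [ 0.8 -0.6 -0.1] op 0.046 ff 41.351684695109725 j [-0.26  0.32 -0.12  1.13  0.02  1.21]
delta [15.42, -1.14, 0.47] yawunits(tool z down => neg world) -0.04 yaw now 95.8
```

```bash

for i in 1 2; do python3 -m handwheel '[{"grip":0.4,"delta_pos":[1.5,-0.1,0],"yaw":0},{"grip":0.4,"delta_pos":[3.1,-0.2,0],"yaw":0},{"grip":0.4,"delta_pos":[4.7,-0.3,0],"yaw":0},{"grip":0.4,"delta_pos":[6.2,-0.4,0],"yaw":0},{"grip":0.4,"delta_pos":[7.7,-0.57,0],"yaw":0}]'; done
python3 -m handwheel '[{"grip":0.4,"delta_pos":[0,0,0],"yaw":0},{"grip":0.4,"delta_pos":[0,0,0],"yaw":0},{"grip":0.4,"delta_pos":[0,0,0],"yaw":0}]' >/dev/null
python3 - <<'E'
from h import *
st();plan(.4935,.324,.105,96)
E
```

```text
time_s: 31.4
position: [0.5243, 0.1349, 0.1672]
eef_rot: [-2.096, -2.317, -0.021]
contact_force: [0.7, -0.4, -0.5]
opening: 0.0457
finger_force: 41.3
time_s: 31.82
position: [0.491, 0.3253, 0.1714]
eef_rot: [-2.095, -2.318, -0.021]
contact_force: [0.7, 0.1, -0.7]
opening: 0.0461
finger_force: 41.3
t 32.07 [0.4915 0.3232 0.1711] R [[-0.1, 0.995, -0.004], [0.995, 0.1, 0.021], [0.021, -0.002, -1.0]] F [ 0.1 -0.1  0.4] op 0.0459 ff 41.336576230823994 j [ 0.43  0.35 -0.06  1.15  0.02  1.9 ]
delta [-0.03, 0.09, 2.64] yawunits(tool z down => neg world) -0.05 yaw now 95.8
```

```bash

python3 -m handwheel '[{"grip":0.4,"delta_pos":[-0.02,0.08,1],"yaw":0},{"grip":0.4,"delta_pos":[-0.02,0.08,2],"yaw":0},{"grip":0.4,"delta_pos":[-0.02,0.08,2.6],"yaw":0},{"grip":0.4,"delta_pos":[-0.02,0.08,2.6],"yaw":0},{"grip":0.4,"delta_pos":[-0.02,0.08,2.6],"yaw":0}]' 
python3 -m handwheel '[{"grip":0.4,"delta_pos":[-0.01,0,0.2],"yaw":0},{"grip":0.4,"delta_pos":[-0.02,0,0.4],"yaw":0},{"grip":0.4,"delta_pos":[-0.02,0,0.6],"yaw":0},{"grip":0.4,"delta_pos":[-0.02,0,0.6],"yaw":0}]' 
python3 -m handwheel '[{"grip":0.4,"delta_pos":[-0.01,0,0.2],"yaw":0},{"grip":0.4,"delta_pos":[-0.02,0,0.4],"yaw":0},{"grip":0.4,"delta_pos":[-0.02,0,0.6],"yaw":0},{"grip":0.4,"delta_pos":[-0.02,0,0.6],"yaw":0}]' 
```

```text
time_s: 32.48
position: [0.4939, 0.3229, 0.1063]
eef_rot: [-2.099, -2.314, -0.019]
contact_force: [0.1, -0.5, -0.4]
opening: 0.0459
finger_force: 41.3
time_s: 32.82
position: [0.4935, 0.3238, 0.091]
eef_rot: [-2.098, -2.315, -0.021]
contact_force: [-0.7, 0.5, -0.4]
opening: 0.046
finger_force: 41.3
time_s: 33.15
position: [0.4932, 0.3237, 0.0753]
eef_rot: [-2.097, -2.315, -0.019]
contact_force: [0.5, 0.2, -0.5]
opening: 0.046
finger_force: 41.3
```

```bash

python3 -m handwheel '[{"grip":0.4,"delta_pos":[-0.01,0,0.2],"yaw":0},{"grip":0.4,"delta_pos":[-0.02,0,0.4],"yaw":0},{"grip":0.4,"delta_pos":[-0.02,0,0.6],"yaw":0},{"grip":0.4,"delta_pos":[-0.02,0,0.6],"yaw":0}]' 
python3 -m handwheel '[{"grip":0.4,"delta_pos":[0,0,0.2],"yaw":0},{"grip":0.4,"delta_pos":[0,0,0.35],"yaw":0},{"grip":0.4,"delta_pos":[0,0,0.35],"yaw":0}]' 
python3 -m handwheel '[{"grip":0.6,"delta_pos":[0,0,0],"yaw":0},{"grip":0.75,"delta_pos":[0,0,0],"yaw":0},{"grip":0.75,"delta_pos":[0,0,0],"yaw":0},{"grip":0.75,"delta_pos":[0,0,0],"yaw":0}]'
python3 -m handwheel '[{"grip":0.75,"delta_pos":[0,0,-1],"yaw":0},{"grip":0.75,"delta_pos":[0,0,-2.5],"yaw":0},{"grip":0.75,"delta_pos":[0,0,-4],"yaw":0},{"grip":0.75,"delta_pos":[0,0,-5],"yaw":0},{"grip":0.75,"delta_pos":[0,0,-5],"yaw":0}]'
for i in 1 2; do python3 -m handwheel '[{"grip":0.75,"delta_pos":[-1.5,0,0],"yaw":0},{"grip":0.6,"delta_pos":[-3.1,0,0],"yaw":0},{"grip":0.5,"delta_pos":[-4.7,0,0],"yaw":0},{"grip":0.5,"delta_pos":[-6.3,0,0],"yaw":0},{"grip":0.5,"delta_pos":[-7.9,0,0],"yaw":0}]'; done
python3 - <<'E'
from h import *
for n in('top','scene'):
    p=optics.snapshot(n);save(p,'d'+n+'.png')
    pose(p,'spoon',.012);pose(p,'bombilla',.012)
p=optics.snapshot('scene'); a=cv2.resize(p['pixels'][170:290,170:450],None,fx=2.8,fy=2.8); cv2.imwrite('pics/d.png',a[:,:,::-1])
E
```

```text
time_s: 33.48
position: [0.4932, 0.3235, 0.0603]
eef_rot: [-2.097, -2.315, -0.019]
contact_force: [-0.3, 0.1, -0.3]
opening: 0.0459
finger_force: 41.3
time_s: 33.73
position: [0.4934, 0.3238, 0.0519]
eef_rot: [-2.098, -2.315, -0.02]
contact_force: [0.1, -0.7, -0.4]
opening: 0.0462
finger_force: 41.3
time_s: 34.07
position: [0.4938, 0.324, 0.053]
eef_rot: [-2.098, -2.315, -0.022]
contact_force: [-0.4, -1.3, -0.2]
opening: 0.0635
finger_force: 0.0
time_s: 34.48
position: [0.4961, 0.3221, 0.1838]
eef_rot: [-2.1, -2.318, -0.035]
contact_force: [-0.0, 0.3, -0.1]
opening: 0.0643
finger_force: 0.0
time_s: 34.9
position: [0.5132, 0.1231, 0.1732]
eef_rot: [-2.097, -2.316, -0.022]
contact_force: [0.8, 0.4, 0.2]
opening: 0.0429
finger_force: 0.0
time_s: 35.32
position: [0.5327, -0.0737, 0.1689]
eef_rot: [-2.098, -2.316, -0.022]
contact_force: [0.5, -0.2, 1.2]
opening: 0.0427
finger_force: 0.0
spoon 0.9 [418.9, 137.4, 443.1, 200.0] mean [ 0.6729 -0.3116] axis 161.5 rect [ 695.  -326.1] [ 40.3 179.8] 65.5
spoon 0.79 [439.6, 225.8, 450.7, 289.8] mean [ 0.4626 -0.3465] axis -179.3 rect [ 440.8 -343
[... 336 characters left out ...]
3.3  12.1] [455.1 316.3] 5.6
spoon 0.75 [193.9, 192.1, 211.5, 236.7] mean [ 0.4518 -0.3462] axis -178.1 rect [ 436.7 -352.2] [192.   44.7] 6.5
spoon 0.75 [177.9, 258.2, 212.8, 310.4] mean [ 0.685 -0.316] axis 162.1 rect [ 700.4 -314.5] [ 42.2 183.3] 77.5
spoon 0.41 [169.5, 169.0, 193.6, 180.6] mean [ 0.2735 -0.457 ] axis 63.4 rect [ 265.1 -465.2] [112.2  24.7] 58.9
spoon 0.38 [396.8, 229.5, 426.8, 253.9] mean [0.4922 0.3219] axis 171.4 rect [493.2 324.2] [85.9 92.6] 39.2
spoon 0.28 [465.9, 229.3, 498.0, 254.8] mean [0.4625 0.5287] axis 67.9 rect [462.7 528.2] [94.9 91.4] 36.0
bombilla 0.48 [219.1, 194.9, 229.4, 232.7] mean [ 0.4503 -0.2784] axis -167.3 rect [ 433.4 -281.3] [164.2  22. ] 12.0
```

View pics/d.png

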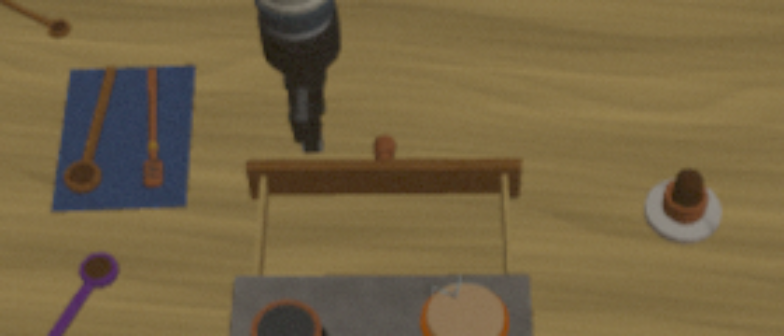

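Both collars are on the post at crop (687,200), and the drawer is empty. Next is the bombilla. I'll work out the drawer frame and plan.

```bash
python3 - <<'E'
from h import *
p=optics.snapshot('top'); s=optics.snapshot('scene')
c=lambda u,v:(240+(u-1.5)/4,120+(v-1.5)/4)
print('top: front outer-top mid',atz(p,*c(350,497),.062),'front inner',atz(p,*c(350,482),.062),'unit edge',atz(p,*c(320,262),.07),'knob',atz(p,*c(355,541),.05))
d=lambda u,v:(210+(u-1.2)/3.3,170+(v-1.2)/3.3)
print('scene: front top outer',atz(s,*d(321,184),.062),'inner top',atz(s,*d(321,196),.062),'floor-front line',atz(s,*d(321,222),.015),'unit edge',atz(s,*d(319,325),.07),'knob',atz(s,*d(321,165),.048))
plan(.4506,-.2783,.1,12.3)
E
```

```text
top: front outer-top mid [ 0.48807906 -0.00404312  0.062     ] front inner [ 0.49831016 -0.00431242  0.062     ] unit edge [0.64846205 0.0124517  0.07      ] knob [ 0.45799705 -0.00709027  0.05      ]
scene: front top outer [ 0.49106    -0.00623234  0.062     ] inner top [ 0.5049698  -0.00468978  0.062     ] floor-front line [ 0.49954222 -0.00655474  0.015     ] unit edge [0.65101343 0.00998903 0.07      ] knob [ 0.45753688 -0.01032618  0.048     ]
delta [-8.0, -4.1, 2.6] yawunits(tool z down => neg world) 16.69 yaw now 95.8
```

```bash

python3 -m handwheel '[{"grip":0.5,"delta_pos":[-1.4,-0.7,0],"yaw":0},{"grip":0.5,"delta_pos":[-2.8,-1.4,0],"yaw":0},{"grip":0.5,"delta_pos":[-4.2,-2.1,0],"yaw":0},{"grip":0.5,"delta_pos":[-5.6,-2.8,0],"yaw":0},{"grip":0.5,"delta_pos":[-7,-3.5,0],"yaw":0}]'
python3 -m handwheel '[{"grip":0.5,"delta_pos":[-1,-0.6,1],"yaw":0},{"grip":0.5,"delta_pos":[-1,-0.6,2],"yaw":0},{"grip":0.5,"delta_pos":[-1,-0.6,2],"yaw":0}]' >/dev/null
for i in 1 2 3; do python3 -m handwheel '[{"grip":0.5,"delta_pos":[0,0,0],"yaw":1.4},{"grip":0.5,"delta_pos":[0,0,0],"yaw":2.8},{"grip":0.5,"delta_pos":[0,0,0],"yaw":4.2},{"grip":0.5,"delta_pos":[0,0,0],"yaw":5.57},{"grip":0.5,"delta_pos":[0,0,0],"yaw":5.57}]' >/dev/null; done
python3 - <<'E'
from h import *
st();plan(.4506,-.2783,.05,12.3)
p=optics.snapshot('scene');pose(p,'bombilla',.012)
E
```

```text
time_s: 36.18
position: [0.4627, -0.2548, 0.1656]
eef_rot: [-2.095, -2.318, -0.022]
contact_force: [0.6, -0.6, 0.0]
opening: 0.0426
finger_force: 0.0
t 37.68 [ 0.4509 -0.2791  0.1154] R [[0.977, 0.212, -0.003], [0.212, -0.977, 0.021], [0.001, -0.022, -1.0]] F [-0.1 -0.   0. ] op 0.0427 ff 0.0 j [-0.72  0.32 -0.27  1.    0.01  2.21]
delta [-0.01, 0.02, 2.62] yawunits(tool z down => neg world) -0.01 yaw now 12.2
bombilla 0.74 [220.1, 194.7, 230.7, 234.2] mean [ 0.4508 -0.2777] axis -166.8 rect [ 437. -279.] [164.1  25.1] 12.0
```

```bash

python3 -m handwheel '[{"grip":0.5,"delta_pos":[0,0,1],"yaw":0},{"grip":0.5,"delta_pos":[0,0.02,2],"yaw":0},{"grip":0.5,"delta_pos":[0,0.04,2.7],"yaw":0},{"grip":0.5,"delta_pos":[0,0.05,3.2],"yaw":0},{"grip":0.5,"delta_pos":[0,0.05,3.2],"yaw":0}]'
python3 -m handwheel '[{"grip":0.5,"delta_pos":[0,0,0.05],"yaw":0},{"grip":0.4,"delta_pos":[0,0,0.05],"yaw":0},{"grip":0.3,"delta_pos":[0,0,0.05],"yaw":0},{"grip":0.2,"delta_pos":[0,0,0.05],"yaw":0},{"grip":0.1,"delta_pos":[0,0,0.05],"yaw":0}]' 30
python3 -m handwheel '[{"grip":0,"delta_pos":[0,0,0],"yaw":0},{"grip":0,"delta_pos":[0,0,0],"yaw":0},{"grip":0,"delta_pos":[0,0,0],"yaw":0},{"grip":0,"delta_pos":[0,0,0],"yaw":0}]' 50
python3 -m handwheel '[{"grip":0,"delta_pos":[0,0,-0.5],"yaw":0},{"grip":0,"delta_pos":[0,0,-1.5],"yaw":0},{"grip":0,"delta_pos":[0,0,-3],"yaw":0},{"grip":0,"delta_pos":[0,0,-4.4],"yaw":0},{"grip":0,"delta_pos":[0,0,-4.4],"yaw":0}]'
python3 - <<'E'
from h import *
st();plan(.5997,.0229,.14,12.3)
E
```

```text
time_s: 38.2
position: [0.4495, -0.2781, 0.0327]
eef_rot: [-3.098, -0.339, 0.006]
contact_force: [-0.3, 1.0, 0.4]
opening: 0.0428
finger_force: 0.0
time_s: 38.62
position: [0.4508, -0.2795, 0.0343]
eef_rot: [-3.103, -0.33, 0.0]
contact_force: [0.1, 0.1, 4.1]
opening: 0.0088
finger_force: 4.0
time_s: 38.95
position: [0.4508, -0.2795, 0.0345]
eef_rot: [-3.103, -0.33, 0.0]
contact_force: [-1.4, 0.3, 5.7]
opening: 0.0069
finger_force: 49.0
time_s: 39.37
position: [0.4529, -0.2834, 0.1502]
eef_rot: [-3.109, -0.33, -0.008]
contact_force: [0.8, -1.0, -0.7]
opening: 0.0065
finger_force: 49.1
t 39.37 [ 0.4529 -0.2834  0.1502] R [[0.978, 0.21, 0.004], [0.21, -0.978, 0.015], [0.007, -0.014, -1.0]] F [ 0.8 -1.  -0.7] op 0.0065 ff 49.08980932814302 j [-0.72  0.29 -0.21  1.07  0.01  2.21]
delta [8.31, -10.74, 0.62] yawunits(tool z down => neg world) -0.04 yaw now 12.1
```

```bash

for i in 1 2; do python3 -m handwheel '[{"grip":0,"delta_pos":[0.8,-1,0],"yaw":0},{"grip":0,"delta_pos":[1.6,-2.1,0],"yaw":0},{"grip":0,"delta_pos":[2.4,-3.2,0],"yaw":0},{"grip":0,"delta_pos":[3.3,-4.3,0],"yaw":0},{"grip":0,"delta_pos":[4.15,-5.37,0],"yaw":0}]'; done
for i in 1 2 3; do python3 -m handwheel '[{"grip":0,"delta_pos":[0,0,0],"yaw":-1.2},{"grip":0,"delta_pos":[0,0,0],"yaw":-2.5},{"grip":0,"delta_pos":[0,0,0],"yaw":-3.8},{"grip":0,"delta_pos":[0,0,0],"yaw":-5},{"grip":0,"delta_pos":[0,0,0],"yaw":-5.58}]' >/dev/null; done
python3 - <<'E'
from h import *
st();plan(.5997,.0229,.06,96)
p=optics.snapshot('top');pose(p,'bombilla',.12);pose(p,'spoon',.012)
p=optics.snapshot('scene');pose(p,'bombilla',.12);pose(p,'spoon',.012)
E
```

```text
time_s: 39.78
position: [0.5246, -0.1272, 0.1469]
eef_rot: [-3.103, -0.329, 0.001]
contact_force: [0.2, 0.1, -0.5]
opening: 0.0067
finger_force: 49.1
time_s: 40.2
position: [0.598, 0.0261, 0.1499]
eef_rot: [-3.102, -0.329, 0.001]
contact_force: [0.4, -0.5, -0.5]
opening: 0.0068
finger_force: 49.1
t 41.45 [0.5974 0.0243 0.1497] R [[-0.107, 0.994, -0.003], [0.994, 0.107, 0.022], [0.022, -0.001, -1.0]] F [-0.1  0.8 -0.1] op 0.007 ff 49.12348657351686 j [-0.11  0.39 -0.06  1.13  0.02  1.35]
delta [-0.15, 0.09, 3.59] yawunits(tool z down => neg world) 0.03 yaw now 96.2
spoon 0.94 [417.6, 136.8, 444.1, 199.3] mean [ 0.6823 -0.3147] axis 161.8 rect [ 700.9 -313.9] [ 42.7 181.5] 77.2
spoon 0.87 [435.9, 223.4, 453.3, 288.7] mean [ 0.4568 -0.3463] axis -178.7 rect [ 440.9 -341.7] [ 37.3 181.9] 87.8
spoon 0.5 [471.3, 306.7, 513.7, 329.8] mean [ 0.2729 -0.4578] axis 63.6 rect [ 264.4 -466.4] [117.4  25.4] 57.9
bombilla 0.7 [247.4, 227.1, 364.2, 357.0] mean [0.7667 0.0213] axis -173.5 rect [738.2  20.1] [402.  287.7] 5.5
bombilla 0.62 [259.2, 277.9, 286.1, 311.9] mean [ 0.7715 -0.0639] axis -164.1 rect [770.2 -63.9] [107.7  74.2] 7.7
bombilla 0.51 [319.7, 267.7, 352.1, 318.3] mean [0.7505 0.0992] axis -174.9 rect [748.  100.2] [137.7  82.8] 5.3
spoon 0.79 [175.9, 259.6, 211.8, 312.4] mean [ 0.6856 -0.3156] axis 161.0 rect [ 700.1 -314.3] [ 39.4 184.5] 76.4
spoon 0.57 [193.6, 191.4, 211.9, 234.8] mean [ 0.4547 -0.3461] axis -177.9 rect [ 437.  -352.3] [183.6  39.3] 6.5
spoon 0.41 [172.1, 167.1, 194.6, 179.7] mean [ 0.2853 -0.4356] axis 61.3 rect [ 265.1 -463. ] [114.6  24.3] 55.6
```

```bash

python3 -m handwheel '[{"grip":0,"delta_pos":[-0.1,0.08,0.8],"yaw":0},{"grip":0,"delta_pos":[-0.13,0.08,1.6],"yaw":0},{"grip":0,"delta_pos":[-0.15,0.08,2.4],"yaw":0},{"grip":0,"delta_pos":[-0.15,0.08,3.2],"yaw":0},{"grip":0,"delta_pos":[-0.15,0.08,3.5],"yaw":0}]'
python3 -m handwheel '[{"grip":0,"delta_pos":[0,0,0.1],"yaw":0},{"grip":0,"delta_pos":[0,0,0.2],"yaw":0},{"grip":0,"delta_pos":[0,0,0.3],"yaw":0},{"grip":0,"delta_pos":[0,0,0.4],"yaw":0},{"grip":0,"delta_pos":[0,0,0.4],"yaw":0}]'
python3 -m handwheel '[{"grip":0,"delta_pos":[0,0,0.1],"yaw":0},{"grip":0,"delta_pos":[0,0,0.1],"yaw":0}]'
```

```text
time_s: 42.17
position: [0.5983, 0.0228, 0.0595]
eef_rot: [-2.094, -2.315, -0.018]
contact_force: [-0.6, 0.1, -1.0]
opening: 0.0069
finger_force: 49.1
time_s: 42.58
position: [0.5997, 0.0229, 0.0525]
eef_rot: [-2.095, -2.318, -0.022]
contact_force: [-0.3, 0.5, -0.3]
opening: 0.0067
finger_force: 49.1
time_s: 42.75
position: [0.5995, 0.023, 0.0497]
eef_rot: [-2.095, -2.318, -0.022]
contact_force: [0.2, 0.2, -1.4]
opening: 0.007
finger_force: 49.1
```

```bash

python3 -m handwheel '[{"grip":0,"delta_pos":[0,0,0.1],"yaw":0},{"grip":0,"delta_pos":[0,0,0.15],"yaw":0},{"grip":0,"delta_pos":[0,0,0.15],"yaw":0}]'
python3 -m handwheel '[{"grip":0.1,"delta_pos":[0,0,0],"yaw":0},{"grip":0.2,"delta_pos":[0,0,0],"yaw":0},{"grip":0.3,"delta_pos":[0,0,0],"yaw":0},{"grip":0.3,"delta_pos":[0,0,0],"yaw":0},{"grip":0.3,"delta_pos":[0,0,-0.4],"yaw":0}]'
python3 -m handwheel '[{"grip":0.3,"delta_pos":[0,0,-1],"yaw":0},{"grip":0.3,"delta_pos":[0,0,-2],"yaw":0},{"grip":0.4,"delta_pos":[0,0,-3],"yaw":0},{"grip":0.5,"delta_pos":[0,0,-4],"yaw":0},{"grip":0.5,"delta_pos":[0,0,-4.2],"yaw":0}]'
for i in 1 2; do python3 -m handwheel '[{"grip":0.5,"delta_pos":[-1.4,-0.9,0],"yaw":0},{"grip":0.5,"delta_pos":[-2.8,-1.8,0],"yaw":0},{"grip":0.5,"delta_pos":[-4.2,-2.4,0],"yaw":0},{"grip":0.5,"delta_pos":[-5.6,-3,0],"yaw":0},{"grip":0.5,"delta_pos":[-6.3,-3.5,0],"yaw":0}]'; done
python3 - <<'E'
from h import *
st()
p=optics.snapshot('top');a=cv2.resize(p['pixels'][120:320,240:500],None,fx=3,fy=3); cv2.imwrite('pics/e.png',a[:,:,::-1])
pose(p,'bombilla',.02);pose(p,'spoon',.012)
p=optics.snapshot('scene');pose(p,'bombilla',.02);pose(p,'spoon',.012)
plan(.4569,-.345,.1,2)
E
```

```text
time_s: 43.0
position: [0.6, 0.0231, 0.0465]
eef_rot: [-2.095, -2.319, -0.023]
contact_force: [-0.3, 1.0, 4.0]
opening: 0.0065
finger_force: 49.7
time_s: 43.42
position: [0.5984, 0.023, 0.0544]
eef_rot: [-2.093, -2.316, -0.018]
contact_force: [-0.4, -0.8, -0.6]
opening: 0.0256
finger_force: 0.0
time_s: 43.83
position: [0.6013, 0.0204, 0.1658]
eef_rot: [-2.098, -2.322, -0.027]
contact_force: [0.0, 0.4, 0.2]
opening: 0.0425
finger_force: 0.0
time_s: 44.25
position: [0.5278, -0.148, 0.1576]
eef_rot: [-2.097, -2.317, -0.021]
contact_force: [0.2, 0.4, -0.1]
opening: 0.0428
finger_force: 0.0
time_s: 44.67
position: [0.4565, -0.3139, 0.1542]
eef_rot: [-2.098, -2.317, -0.02]
contact_force: [-0.2, 0.6, -0.4]
opening: 0.0424
finger_force: 0.0
t 44.67 [ 0.4565 -0.3139  0.1542] R [[-0.099, 0.995, -0.003], [0.995, 0.099, 0.021], [0.021, -0.001, -1.0]] F [-0.2  0.6 -0.4] op 0.0424 ff 0.0 j [-0.76  0.32 -0.15  1.11  0.01  0.71]
bombilla 0.84 [288.1, 190.6, 353.0, 202.7] mean [0.629  0.0198] axis 94.3 rect [630.6  14.2] [ 17. 172.] 5.3
bombilla 0.16 [273.1, 178.6, 380.7, 256.7] mean [5.717e-01 4.000
[... 240 characters left out ...]
axis -176.1 rect [ 442.1 -341.3] [180.1  33.1] 1.8
spoon 0.51 [269.2, 181.6, 384.2, 255.0] mean [0.5724 0.0018] axis 96.3 rect [ 5.587e+02 -5.000e-01] [205.4 310. ] 5.9
spoon 0.25 [202.2, 235.0, 217.1, 255.8] mean [0.492  0.3241] axis 148.6 rect [493.  327.1] [47.9 48.1] 89.1
spoon 0.75 [175.3, 259.2, 212.8, 310.0] mean [ 0.6806 -0.3141] axis 161.4 rect [ 698.8 -312.5] [ 42.4 175.7] 77.7
spoon 0.57 [194.4, 193.3, 209.6, 237.7] mean [ 0.4798 -0.3459] axis -178.4 rect [ 440.8 -339.2] [ 40.4 181.8] 84.8
spoon 0.56 [168.1, 165.7, 191.5, 179.6] mean [ 0.2675 -0.4701] axis 62.1 rect [ 266.3 -469.9] [112.4  17.6] 61.1
delta [-1.45, -0.18, 2.14] yawunits(tool z down => neg world) -17.23 yaw now 95.8
```

View pics/e.png

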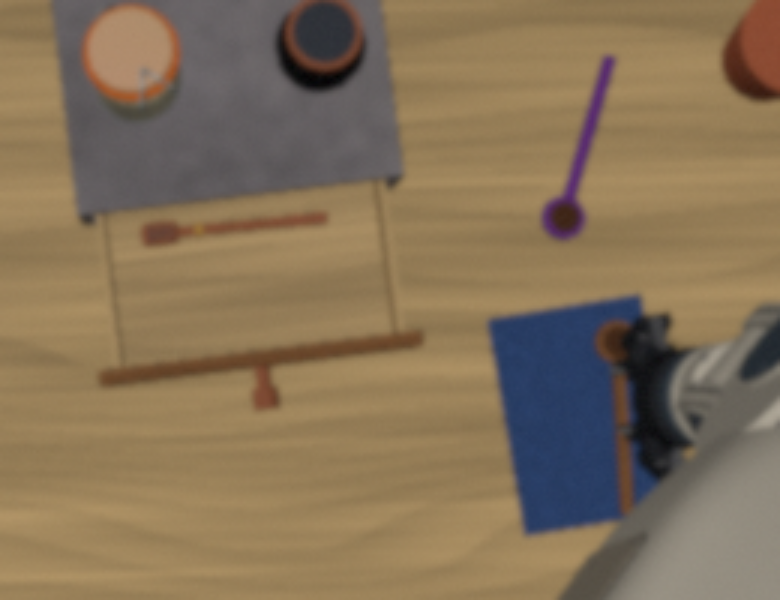

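The bombilla lies flat in the drawer at crop (235,228), about 27 mm further back than released but inside. Now the spoon on the mat, with its bowl at (615,342).

```bash

for i in 1 2 3; do python3 -m handwheel '[{"grip":0.5,"delta_pos":[0,0,0],"yaw":1.4},{"grip":0.5,"delta_pos":[0,0,0],"yaw":2.8},{"grip":0.5,"delta_pos":[0,0,0],"yaw":4.2},{"grip":0.5,"delta_pos":[0,0,0],"yaw":5.6},{"grip":0.5,"delta_pos":[0,0,0],"yaw":6.28}]' >/dev/null; done
python3 - <<'E'
from h import *
p=optics.snapshot('top');pose(p,'spoon',.012)
p=optics.snapshot('scene');pose(p,'spoon',.012)
st(); plan(.452,-.346,.07,1.5)
E
```

```text
spoon 0.88 [438.4, 223.9, 453.6, 284.9] mean [ 0.4638 -0.3461] axis -178.7 rect [ 445.  -343.4] [ 40.1 173.5] 87.9
spoon 0.68 [418.0, 136.5, 444.0, 200.7] mean [ 0.6836 -0.3151] axis 161.7 rect [ 696.8 -326.2] [ 41.5 182.3] 66.5
spoon 0.77 [173.7, 258.6, 211.1, 312.3] mean [ 0.6888 -0.3173] axis 161.7 rect [ 702.4 -315.1] [ 42.2 180.9] 77.4
spoon 0.66 [257.8, 278.6, 292.0, 313.9] mean [ 0.7094 -0.081 ] axis -164.3 rect [708.7 -78.9] [113.   87.2] 5.3
t 46.42 [ 0.458  -0.3095  0.1543] R [[0.999, 0.032, -0.003], [0.032, -0.999, 0.022], [-0.003, -0.022, -1.0]] F [ 0.1 -0.7 -0. ] op 0.0422 ff 0.0 j [-0.75  0.32 -0.15  1.11  0.01  2.36]
delta [-0.28, 1.52, 3.34] yawunits(tool z down => neg world) 0.07 yaw now 1.8
```

```bash

python3 -m handwheel '[{"grip":0.5,"delta_pos":[-0.2,0.8,0],"yaw":0},{"grip":0.5,"delta_pos":[-0.2,1.5,1],"yaw":0},{"grip":0.5,"delta_pos":[-0.2,1.5,2],"yaw":0},{"grip":0.5,"delta_pos":[-0.2,1.5,3.3],"yaw":0},{"grip":0.5,"delta_pos":[-0.2,1.5,3.3],"yaw":0}]'
python3 -m handwheel '[{"grip":0.5,"delta_pos":[0,0.02,0.7],"yaw":0},{"grip":0.5,"delta_pos":[0,0.03,1.3],"yaw":0},{"grip":0.5,"delta_pos":[0,0.03,1.5],"yaw":0},{"grip":0.5,"delta_pos":[0,0.03,1.5],"yaw":0}]'
python3 -m handwheel '[{"grip":0.5,"delta_pos":[0,0,0.05],"yaw":0},{"grip":0.4,"delta_pos":[0,0,0.05],"yaw":0},{"grip":0.3,"delta_pos":[0,0,0.05],"yaw":0},{"grip":0.2,"delta_pos":[0,0,0.05],"yaw":0},{"grip":0.1,"delta_pos":[0,0,0.05],"yaw":0}]' 30
python3 -m handwheel '[{"grip":0,"delta_pos":[0,0,0],"yaw":0},{"grip":0,"delta_pos":[0,0,0],"yaw":0},{"grip":0,"delta_pos":[0,0,0],"yaw":0},{"grip":0,"delta_pos":[0,0,0],"yaw":0}]' 50
```

```text
time_s: 46.83
position: [0.4514, -0.344, 0.0659]
eef_rot: [-3.114, -0.047, 0.014]
contact_force: [-0.5, 1.4, -0.7]
opening: 0.0429
finger_force: 0.0
time_s: 47.17
position: [0.4532, -0.3457, 0.0334]
eef_rot: [-3.119, -0.046, 0.006]
contact_force: [-0.6, 0.3, -0.5]
opening: 0.0428
finger_force: 0.0
time_s: 47.58
position: [0.4534, -0.3464, 0.0329]
eef_rot: [-3.12, -0.044, 0.004]
contact_force: [-0.8, 0.6, 4.0]
opening: 0.0102
finger_force: 30.5
time_s: 47.92
position: [0.4535, -0.3464, 0.033]
eef_rot: [-3.12, -0.043, 0.003]
contact_force: [-0.7, 0.9, 6.0]
opening: 0.01
finger_force: 49.4
```

```bash

python3 -m handwheel '[{"grip":0,"delta_pos":[0,0,-0.5],"yaw":0},{"grip":0,"delta_pos":[0,0,-1.5],"yaw":0},{"grip":0,"delta_pos":[0,0,-3],"yaw":0},{"grip":0,"delta_pos":[0,0,-4.4],"yaw":0},{"grip":0,"delta_pos":[0,0,-4.4],"yaw":0}]'
python3 - <<'E'
from h import *
plan(.5454,.0131,.14,1.5)
E
```

```text
time_s: 48.33
position: [0.4555, -0.3505, 0.1489]
eef_rot: [-3.127, -0.044, -0.005]
contact_force: [0.0, -0.4, -0.2]
opening: 0.0098
finger_force: 48.9
delta [4.0, -14.43, 0.58] yawunits(tool z down => neg world) 0.02 yaw now 1.6
```

```bash

for i in 1 2; do python3 -m handwheel '[{"grip":0,"delta_pos":[0.4,-1.4,0],"yaw":0},{"grip":0,"delta_pos":[0.8,-2.9,0],"yaw":0},{"grip":0,"delta_pos":[1.2,-4.3,0],"yaw":0},{"grip":0,"delta_pos":[1.6,-5.8,0],"yaw":0},{"grip":0,"delta_pos":[2,-7.2,0],"yaw":0}]'; done
for i in 1 2 3; do python3 -m handwheel '[{"grip":0,"delta_pos":[0,0,0],"yaw":-1.3},{"grip":0,"delta_pos":[0,0,0],"yaw":-2.6},{"grip":0,"delta_pos":[0,0,0],"yaw":-3.9},{"grip":0,"delta_pos":[0,0,0],"yaw":-5.2},{"grip":0,"delta_pos":[0,0,0],"yaw":-6.28}]' >/dev/null; done
python3 - <<'E'
from h import *
st();plan(.5454,.0131,.06,96)
p=optics.snapshot('top');pose(p,'bombilla',.02)
E
```

```text
time_s: 48.75
position: [0.4985, -0.1655, 0.146]
eef_rot: [-3.12, -0.043, 0.004]
contact_force: [0.9, -0.8, -0.3]
opening: 0.0098
finger_force: 48.9
time_s: 49.17
position: [0.5436, 0.0161, 0.1498]
eef_rot: [-3.119, -0.044, 0.004]
contact_force: [0.6, -0.3, -0.1]
opening: 0.0101
finger_force: 48.9
t 50.42 [0.5435 0.014  0.1496] R [[-0.107, 0.994, -0.003], [0.994, 0.107, 0.022], [0.022, -0.001, -1.0]] F [ 0.5 -0.3  0.2] op 0.0098 ff 48.980995545643964 j [-0.14  0.3  -0.19  1.08  0.02  1.32]
delta [-0.12, 0.08, 3.58] yawunits(tool z down => neg world) 0.03 yaw now 96.1
```

```bash

python3 -m handwheel '[{"grip":0,"delta_pos":[-0.1,0.08,0.8],"yaw":0},{"grip":0,"delta_pos":[-0.12,0.08,1.6],"yaw":0},{"grip":0,"delta_pos":[-0.12,0.08,2.4],"yaw":0},{"grip":0,"delta_pos":[-0.12,0.08,3.2],"yaw":0},{"grip":0,"delta_pos":[-0.12,0.08,3.5],"yaw":0}]'
python3 -m handwheel '[{"grip":0,"delta_pos":[0,0,0.15],"yaw":0},{"grip":0,"delta_pos":[0,0,0.3],"yaw":0},{"grip":0,"delta_pos":[0,0,0.45],"yaw":0},{"grip":0,"delta_pos":[0,0,0.5],"yaw":0},{"grip":0,"delta_pos":[0,0,0.5],"yaw":0}]'
python3 -m handwheel '[{"grip":0,"delta_pos":[0,0,0.1],"yaw":0},{"grip":0,"delta_pos":[0,0,0.15],"yaw":0},{"grip":0,"delta_pos":[0,0,0.15],"yaw":0}]'
```

```text
time_s: 50.93
position: [0.5443, 0.0133, 0.0597]
eef_rot: [-2.097, -2.313, -0.019]
contact_force: [-0.5, -0.4, -0.3]
opening: 0.0097
finger_force: 49.0
time_s: 51.35
position: [0.5457, 0.0134, 0.05]
eef_rot: [-2.095, -2.318, -0.022]
contact_force: [0.3, 0.2, 0.1]
opening: 0.0101
finger_force: 49.0
time_s: 51.6
position: [0.5456, 0.0135, 0.046]
eef_rot: [-2.095, -2.318, -0.022]
contact_force: [-0.4, 0.5, 0.2]
opening: 0.01
finger_force: 49.1
```

```bash

python3 -m handwheel '[{"grip":0,"delta_pos":[0,0,0.05],"yaw":0},{"grip":0.1,"delta_pos":[0,0,0.05],"yaw":0},{"grip":0.2,"delta_pos":[0,0,0.05],"yaw":0},{"grip":0.3,"delta_pos":[0,0,0.05],"yaw":0},{"grip":0.3,"delta_pos":[0,0,0.05],"yaw":0}]'
python3 -m handwheel '[{"grip":0.3,"delta_pos":[0,0,-0.5],"yaw":0},{"grip":0.3,"delta_pos":[0,0,-2],"yaw":0},{"grip":0.3,"delta_pos":[0,0,-3],"yaw":0},{"grip":0,"delta_pos":[0,0,-4],"yaw":0},{"grip":0,"delta_pos":[0,0,-4.2],"yaw":0}]'
python3 -m handwheel '[{"grip":0,"delta_pos":[-0.3,-1.4,0],"yaw":0},{"grip":0,"delta_pos":[-0.3,-2.8,0],"yaw":0},{"grip":0,"delta_pos":[-0.3,-4.2,0],"yaw":0},{"grip":0,"delta_pos":[-0.3,-5.2,0],"yaw":0},{"grip":0,"delta_pos":[-0.3,-5.2,0],"yaw":0}]'
python3 - <<'E'
from h import *
st();plan(.4127,-.0134,.05,96)
p=optics.snapshot('top');pose(p,'bombilla',.02);pose(p,'spoon',.02)
p=optics.snapshot('scene');pose(p,'bombilla',.02);pose(p,'spoon',.02)
a=cv2.resize(p['pixels'][170:290,170:450],None,fx=2.8,fy=2.8); cv2.imwrite('pics/f.png',a[:,:,::-1])
E
```

```text
time_s: 52.02
position: [0.5454, 0.0135, 0.0445]
eef_rot: [-2.095, -2.318, -0.021]
contact_force: [0.6, -0.3, -0.2]
opening: 0.0254
finger_force: 0.0
time_s: 52.43
position: [0.5473, 0.011, 0.1535]
eef_rot: [-2.098, -2.322, -0.026]
contact_force: [1.0, -0.7, -0.1]
opening: 0.0023
finger_force: 0.0
time_s: 52.85
position: [0.4124, -0.0089, 0.149]
eef_rot: [-2.094, -2.316, -0.019]
contact_force: [0.4, 0.4, 0.3]
opening: 0.0004
finger_force: 0.0
t 52.85 [ 0.4124 -0.0089  0.149 ] R [[-0.1, 0.995, -0.007], [0.995, 0.101, 0.022], [0.023, -0.004, -1.0]] F [0.4 0.4 0.3] op 0.0004 ff 0.0 j [-0.24  0.09 -0.47  1.02  0.02  1.23]
delta [-0.27, 0.01, 3.96] yawunits(tool z down => neg world) -0.05 yaw now 95.8
bombilla 0.83 [287.4, 193.9, 351.1, 201.1] mean [0.6286 0.0246] axis 94.1 rect [631.   17.1] [ 22.2 172. ] 5.7
spoon 0.9 [293.0, 215.2, 360.3, 231.5] mean [0.5451 0.0174] axis 96.4 rect [540.6  -1.2] [ 40.4 182.6] 1.6
spoon 0.86 [418.0, 135.5, 443.1, 198.4] mean [ 0.6791 -0.3121] axis 161.7 rect [ 694.4 -324.4] [ 40.2 180. ] 66.3
spoon 0.67 [470.3, 308.0, 513.4, 328.2] mean [ 0.2759 -0.449 ] axis 64.4 rect [ 264.6 -461.2] [111.4  26.2] 57.9
spoon 0.8 [279.1, 242.2, 337.4, 250.8] mean [0.5413 0.0188] axis 95.4 rect [543.   0.] [ 41.2 180. ] 5.2
spoon 0.79 [176.3, 257.8, 213.8, 310.6] mean [ 0.6879 -0.3128] axis 161.8 rect [ 705.6 -311.8] [ 41.9 181.3] 77.5
spoon 0.62 [165.6, 170.0, 193.9, 181.9] mean [ 0.2823 -0.449 ] axis 63.9 rect [ 273.5 -464.2] [114.1  23.2] 63.3
```

View pics/f.png

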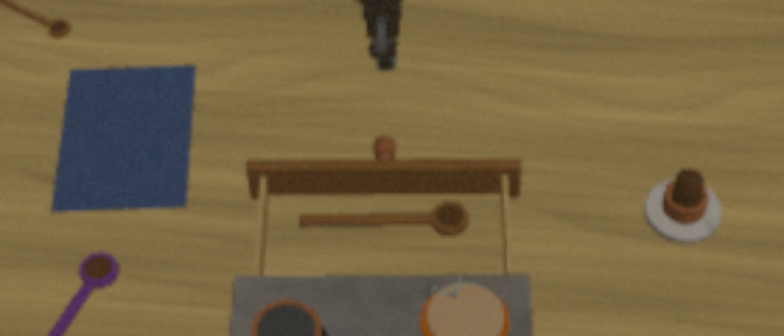

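The spoon lies flat in the drawer, from (300,220) to (450,217). The top camera sees the bombilla flat behind it, and both collars are still on the post. Now I'll push the drawer home.

```bash

python3 -m handwheel '[{"grip":0,"delta_pos":[-0.2,0,1.2],"yaw":0},{"grip":0,"delta_pos":[-0.25,0,2.5],"yaw":0},{"grip":0,"delta_pos":[-0.27,0,3.5],"yaw":0},{"grip":0,"delta_pos":[-0.27,0,3.9],"yaw":0},{"grip":0,"delta_pos":[-0.27,0,3.9],"yaw":0}]'
python3 -m handwheel '[{"grip":0,"delta_pos":[0,0.3,0],"yaw":0},{"grip":0,"delta_pos":[0,0.6,0],"yaw":0},{"grip":0,"delta_pos":[0,0.9,0],"yaw":0},{"grip":0,"delta_pos":[0,1.2,0],"yaw":0},{"grip":0,"delta_pos":[0,1.5,0],"yaw":0}]'
for i in 1 2; do python3 -m handwheel '[{"grip":0,"delta_pos":[0,0.4,0],"yaw":0},{"grip":0,"delta_pos":[0,0.8,0],"yaw":0},{"grip":0,"delta_pos":[0,1.2,0],"yaw":0},{"grip":0,"delta_pos":[0,1.6,0],"yaw":0},{"grip":0,"delta_pos":[0,2,0],"yaw":0}]'; done
python3 - <<'E'
from h import *
st(); plan(.58,0.004,.05,96)
E
```

```text
time_s: 53.57
position: [0.4167, -0.0136, 0.0495]
eef_rot: [-2.092, -2.315, -0.018]
contact_force: [-0.4, -0.0, 0.8]
opening: 0.0003
finger_force: 0.0
time_s: 53.98
position: [0.4561, -0.0102, 0.0525]
eef_rot: [-2.095, -2.319, -0.022]
contact_force: [-2.0, -1.1, 1.3]
opening: -0.0003
finger_force: 1.0
time_s: 54.4
position: [0.5057, -0.005, 0.0518]
eef_rot: [-2.095, -2.318, -0.021]
contact_force: [-1.6, -0.1, 0.1]
opening: -0.0001
finger_force: 1.1
time_s: 54.82
position: [0.5554, 0.0, 0.0517]
eef_rot: [-2.095, -2.318, -0.021]
contact_force: [-1.3, -1.2, 1.1]
opening: 0.0
finger_force: 1.1
t 54.82 [0.5554 0.     0.0517] R [[-0.101, 0.995, -0.004], [0.995, 0.101, 0.022], [0.022, -0.001, -1.0]] F [-1.3 -1.2  1.1] op 0.0 ff 1.1141560971736908 j [-0.16  0.41 -0.31  0.86  0.02  1.31]
delta [0.06, 0.99, 0.07] yawunits(tool z down => neg world) -0.04 yaw now 95.8
```

Pushing on in small steps until the stop shows in the force.

```bash

python3 -m handwheel '[{"grip":0,"delta_pos":[0,0.2,0],"yaw":0},{"grip":0,"delta_pos":[0,0.4,0],"yaw":0},{"grip":0,"delta_pos":[0,0.6,0],"yaw":0},{"grip":0,"delta_pos":[0,0.7,0],"yaw":0},{"grip":0,"delta_pos":[0,0.7,0],"yaw":0}]'
python3 -m handwheel '[{"grip":0,"delta_pos":[0,0.1,0],"yaw":0},{"grip":0,"delta_pos":[0,0.2,0],"yaw":0},{"grip":0,"delta_pos":[0,0.3,0],"yaw":0},{"grip":0,"delta_pos":[0,0.3,0],"yaw":0}]'
python3 -m handwheel '[{"grip":0,"delta_pos":[0,0.1,0],"yaw":0},{"grip":0,"delta_pos":[0,0.2,0],"yaw":0},{"grip":0,"delta_pos":[0,0.2,0],"yaw":0}]'
```

```text
time_s: 55.23
position: [0.5723, 0.0018, 0.0517]
eef_rot: [-2.095, -2.318, -0.022]
contact_force: [-0.3, -0.3, 0.4]
opening: -0.0001
finger_force: 0.0
time_s: 55.57
position: [0.5797, 0.0025, 0.0518]
eef_rot: [-2.095, -2.318, -0.022]
contact_force: [-0.5, 0.5, -0.2]
opening: 0.0002
finger_force: 0.0
time_s: 55.82
position: [0.5835, 0.003, 0.0516]
eef_rot: [-2.094, -2.317, -0.019]
contact_force: [-6.9, -0.9, 2.8]
opening: -0.0001
finger_force: 3.2
```

```bash

python3 -m handwheel '[{"grip":0,"delta_pos":[0,0.1,0],"yaw":0},{"grip":0,"delta_pos":[0,0.15,0],"yaw":0},{"grip":0,"delta_pos":[0,0.15,0],"yaw":0}]'
python3 -m handwheel '[{"grip":0,"delta_pos":[0,0.1,0],"yaw":0},{"grip":0,"delta_pos":[0,0.1,0],"yaw":0},{"grip":0,"delta_pos":[0,0.1,0],"yaw":0}]'
```

```text
time_s: 56.07
position: [0.5837, 0.0031, 0.0515]
eef_rot: [-2.092, -2.313, -0.011]
contact_force: [-21.4, -5.8, 14.0]
opening: -0.0001
finger_force: 11.5
time_s: 56.32
position: [0.5839, 0.0031, 0.0515]
eef_rot: [-2.091, -2.311, -0.006]
contact_force: [-33.2, -6.5, 21.1]
opening: -0.0004
finger_force: 17.2
```

The force rises with no further travel, so the drawer is home. I'll back off, rise clear and check.

```bash

python3 -m handwheel '[{"grip":0,"delta_pos":[0,-0.4,0],"yaw":0},{"grip":0,"delta_pos":[0,-1,0],"yaw":0},{"grip":0,"delta_pos":[0,-1.6,0],"yaw":0},{"grip":0,"delta_pos":[0,-1.6,-1],"yaw":0},{"grip":0,"delta_pos":[0,-1.6,-2.5],"yaw":0}]'
python3 -m handwheel '[{"grip":0,"delta_pos":[0,-1,-1.2],"yaw":0},{"grip":0,"delta_pos":[0,-2,-2.4],"yaw":0},{"grip":0,"delta_pos":[0,-3,-3],"yaw":0},{"grip":0,"delta_pos":[0,-3,-3],"yaw":0},{"grip":0,"delta_pos":[0,-3,-3],"yaw":0}]'
python3 - <<'E'
from h import *
st(); p=optics.snapshot('scene'); a=cv2.resize(p['pixels'][150:370,130:530],None,fx=2,fy=2); cv2.imwrite('pics/g.png',a[:,:,::-1])
E
```

```text
time_s: 56.73
position: [0.5486, -0.0015, 0.1123]
eef_rot: [-2.092, -2.314, -0.016]
contact_force: [1.9, -0.4, 0.1]
opening: -0.0003
finger_force: 0.0
time_s: 57.15
position: [0.4768, -0.0112, 0.1908]
eef_rot: [-2.097, -2.32, -0.025]
contact_force: [1.6, 0.1, 0.2]
opening: -0.0002
finger_force: 0.0
t 57.15 [ 0.4768 -0.0112  0.1908] R [[-0.1, 0.995, 0.0], [0.995, 0.1, 0.021], [0.021, 0.002, -1.0]] F [1.6 0.1 0.2] op -0.0002 ff 0.0 j [-0.21  0.17 -0.27  1.14  0.02  1.26]
```

View pics/g.png

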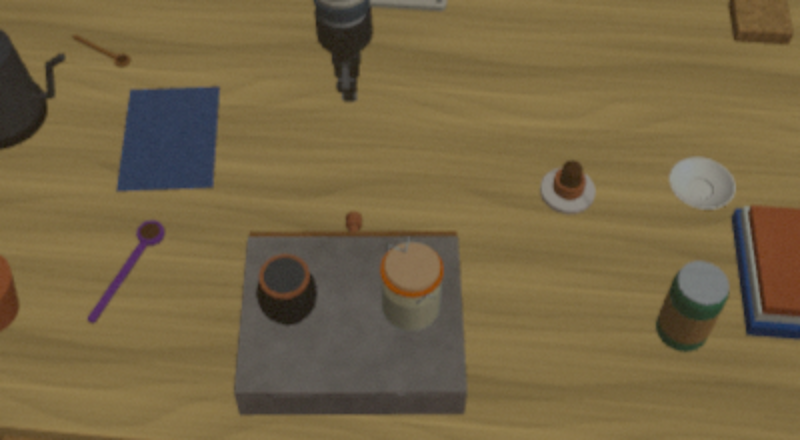

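The drawer is home: its front sits flush along (250–457, 234). The mat is empty, both collars are on the post at (570,183), and the mate, jar and dish are where they were.

```bash
python3 -c "
from plant import hand_in
print(hand_in())"
```

```text
the job is handed in; nothing more can be done
None
```

The job is done and handed in: both collars present are on the post, the bombilla and spoon lie flat in the drawer, the drawer is pushed home, and the mate, jar and dish were left alone.

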